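# Close the housing in the jig and throw the clamp lever to its marked notch

### The arm

A 6-joint arm with a two-finger parallel gripper is mounted at the origin on the work surface. World frame = base frame: x ahead of the robot, y to its left, z up, the work surface at z = 0. Lengths are in m, angles in degrees, forces in N, time in s.
With the tool pointing down it reaches from about 0.35 to 0.875 m from the base axis. Payload 4.2 kg.
Tool frame: the origin (TCP) lies on the front face of the gripper's body, between the roots of the fingers; the fingertips stand 70 mm ahead of it and the grasp point (between the pads) lies 51 mm ahead of it; x points along the fingers, y is the direction in which the jaws open and shut, and the axes are right-handed (so a half turn about x gives the same grasp; the last joint's range is limited). The gripper opens to 87 mm and grips with 3 to 60 N. Pads are 19 mm wide; open, the fingers measure 117 mm over their backs; the gripper's body (75 mm by 190 mm) begins 51 mm behind the grasp point.
Start: joints at [83.457, 22.042, 0.453, 0, -68.411, -14.817], TCP at [0.228, 0.582, 0.292] pointing down, gripper open.
Joint ranges: [-179.83, 179.83], [-69.29, 118.12], [-61.27, 80.66], [-181.25, 117.63], [-171.15, -9.14], [-177.46, 177.46]. Speed limits (degrees/s): [159.86, 159.86, 180, 180, 180, 180].

### API

Orientations are given as a 3x3 rotation matrix whose columns are the frame's x, y, z axes.
In Python, from station import r, viewer, spotter gives the robot as it stands.
- The arm moves only by the tool move_arm, never from a script. Its argument "series" is a list that holds one entry, the list of rows, each a list of 7 numbers: the turn, a rotation vector about the world's x, y, z scaled (see below), then the shift along the world's x, y, z scaled (see below), then the opening, from 0 (shut) to 1 (fully open). A call has 1 to 20 rows; each row shifts and turns the pose as measured when the row begins; what a row does not reach is not made up. The controller multiplies each number of a shift by 60 mm and each number of a turn by 8 degrees. A row lasts 1/8 s, in which the tool goes at most 62.5 mm and 10.7 degrees, less where a joint would pass 70% of its speed; a pose out of reach is approached as far as the arm can. A call with a number of a shift or a turn outside -1 to 1 is refused whole. A call with a gripper value outside its range is refused whole. The fingers move at their own pace and stop on an object; the grip force is fixed at half the most. Time passes only in rows, so rows that do not move let the fingers close. It gives the time, the measured TCP pose, the force and the opening at its end, in the units of the state.
- r.sense(): the state, without advancing time (a new reading comes with each control period).
- viewer.capture(name): name is "scene" or "top" or "wrist"; returns (picture, depth): 400x640x3 uint8, red, green, blue; 400x640 float32, m along the optical axis (not along the pixel's ray), 0 where there is no reading.
- viewer.camera_params(name): a dict with "mtx" (3x3 intrinsics, pixels), "dist_coeffs" ([k1, k2, p1, p2, k3] as OpenCV has them; the pictures are not rectified), "pose" (4x4, takes a point from camera to world coordinates). Camera axes: x right, y down, z forward; pixel columns grow to the right and rows downward; lengths in m; the calibration is good to about 2 mm. A picture is of the moment at which its call begins: read the wrist's pose just before it. camera_params takes no time and is no camera call; for the wrist camera it gives the pose at the moment of the call.
- r.finish_job(): hands the job in, once; it reports no verdict.
Trained networks look in the newest picture that a camera, given by its name, has taken for a name from the list of things; names that differ only in an ending like _2 or _b are one class to them, and where a whole thing is asked for, a point or a joint stands for the part that bears it (a point fixed in the world has none). Each returns a list of dicts, best first, with "conf" (0 to 1); they miss things now and then, are a little off and sometimes report something else, mostly with a low value. They report only what shows in the picture. A call takes as long as a camera call. They do not tell look-alikes from the thing itself.
- spotter.find_in(camera, name): "centre" ([column, row] in pixels, amid what is visible of it).
- spotter.trace(camera, name): "mask" (400x640 bool, what is visible of it) and "centre" ([column, row] in pixels, amid what is visible of it).
The state is a dict: "time_s": time; "joints": joint angles; "joint_velocities": joint speeds; "effort": joint torques, N m; "tcp_pos": TCP position; "ee_rot": TCP orientation; "wrist_force": force on the tool from outside, world axes, zero at the start; "moment": the same for the moment, N m; "gripper_width": opening from 0.0 (shut) to 1.0 (fully open).
Only numpy, scipy, OpenCV 4.12 (cv2) and the standard library are available. Lean on these libraries where they do the work, as an engineer would, in place of code of your own. Each camera call takes 0.05 s, during which the arm holds its last target.

### The job

Turn the loose aluminium cover over and put it, open side down, on the housing base that sits in the closing jig: its sides outside the base's sides, resting flat on the base, the ends of the two lined up. Then, with the cover on, throw the jig's lever all the way over to the notch with the black pointer, so that the clamp holds the cover down, and leave it there, let go. Leave the other things on the bench where they are.

Things in the scene. Friction and masses are not known exactly. Their poses are not given: they have to be found in the camera images.
- cover: loose aluminium U channel, 100 g, 100 mm long (x axis), 56 mm wide outside (y), 51 inside, 40 mm high, walls 2.5 mm. Origin: middle of the web's outer face; z points from web to open side. Starts lying on its web, open side up; must be turned 180 degrees. It stands steadily on either end, so two quarter turns will do, set down and taken again between. Both ends alike and open.
- seat (a point): where the cover's origin (middle of the web's outer face) must come, 67.5 mm above the bench. x axis: level, along the housing base to the clamp post, to the robot's left; y: across it, to the robot; z up. The base below: fixed aluminium channel, open side up, 100 mm long, 47 mm wide outside, rims 2.5 mm below this point, underside 42.5 mm below, on a 36 mm wide pedestal.
- clamp_pivot (a point): hinge of the clamp arm on its post (110 mm high, 32 mm wide), 115 mm along +x of seat, 97.5 mm above the bench. At the start the arm stands upright, up to 200 mm above the bench. As the lever is thrown it swings towards -x and down to level. The jig's 10 mm thick grey foot plate reaches from -80 to +160 mm in x and -190 to +60 mm in y of seat.
- lever (a joint): lever angle, rad. 0: open notch, its start, leaning 0.6 rad from upright to -x of seat, clamp raised. 0.6: unmarked middle notch, upright. 1.2: marked notch, leaning 0.6 rad to +x (clamp down). Grows as the knob moves to +x of seat. A spring detent pulls it into the nearest notch (divides at about 0.3 and 0.9); leaving one takes about 7 N at the knob. Stops: -0.1, 1.3.
- lever_knob (a point): centre of the lever's black knob, a drum 30 mm across and 26 mm wide between flat faces, its axis along the hinge axis, fast on a 10 mm round shaft, 105 mm from the pivot: it turns with the lever. It swings in the upright plane along x of seat; its height above the bench is 45 mm + 105 mm x cos(joint value - 0.6): 132 mm at the start, 150 mm upright, 132 mm in the marked notch.
- lever_pivot (a point): pivot of the lever, 45 mm above the bench, 20 mm along +x and 150 mm along -y (away from the robot) from seat; the hinge axis is the y axis of seat. The knob lies 105 mm x sin(joint value - 0.6) along +x of it.
- marked_notch (a point): the leftmost, seen from the robot, of three notches in the rim of the upright aluminium quadrant plate, which stands 25 mm beside the lever on the side of the housing; a black pointer tab stands over it. About 91 mm above the bench. The quadrant's top is 103 mm above the bench.
- clamp_foot: black rubber foot, 18 mm across, on a spring stem (800 N/m) at the end of the clamp arm; with the lever in the marked notch it presses the cover's web 20 mm along +x of seat. The origin lies on the arm's centre line, 33 mm from the foot's face, 95 mm from the arm's hinge.
- spare_channel: bystander: smaller U channel of aluminium, 50 mm long, 45 mm wide, 25 mm high, open side up; origin under its middle
- solder_reel: bystander: reel, 52 mm across, 38 mm high; origin under its middle
- screwdriver: bystander: screwdriver 180 mm long lying along its x axis; origin at the middle of its underside
- adaptor: bystander: white mains adaptor box, 75 x 55 x 30 mm; origin under its middle
- cleaner: bystander: small bottle, 44 mm across, 110 mm high; origin under its middle
There are look-alikes about, which are no part of the job. Leave any blue look-alike of the cover alone.

How it is judged (in metres and radians):
On the way:
1. the cover sits open side down on the housing base, let go, while the lever is still in the open notch (x of cover in the frame of seat between -0.007 and 0.007 m and y of cover in the frame of seat between -0.004 and 0.004 m and z of cover in the frame of seat between -0.003 and 0.003 m and angle between cover's own z axis and vertical above 3.06 rad and angle between the x axis of cover and the x axis of seat, either way round below 0.12 rad and linear speed of cover below 0.02 m/s and contact force between cover and the fingers below 0.1 N and value of joint lever below 0.3 rad), for 0.2 s.
At the end, for the whole second after the job is handed in: The cover lies open side down on the base (origin within 7 mm along, 4 mm across, 3 mm in height of seat, level within 4.5 degrees, lined up within 0.12 rad), the lever rests in the marked notch (1.08 to 1.3 rad) and the clamp foot presses the cover with over 0.5 N (x of cover in the frame of seat between -0.007 and 0.007 m and y of cover in the frame of seat between -0.004 and 0.004 m and z of cover in the frame of seat between -0.003 and 0.003 m and angle between cover's own z axis and vertical above 3.06 rad and angle between the x axis of cover and the x axis of seat, either way round below 0.12 rad and linear speed of cover below 0.02 m/s and value of joint lever between 1.08 and 1.3 rad and velocity of joint lever between -0.05 and 0.05 rad/s and contact force between clamp_foot and cover above 0.5 N); the robot touches nothing.
It fails at once if another loose thing on the bench (small channel, reel, screwdriver, adaptor, bottle) is moved by more than 40 mm (distance of any of spare_channel, solder_reel, screwdriver, adaptor, cleaner from where it was at the start of the episode above 0.04 m).
It also fails if it takes over 64 s, if anything falls off the work surface, if the arm or the gripper's body presses on something with over 40 N, if the wrist force passes 120 N, or if a joint passes its speed limit or range.

## Working session

There is one attempt and no reset: what is moved stays moved. The work goes in short steps, Python scripts to look and compute and a tool call to move; the robot and the scene stay as the last step left them, time stands still between calls to the robot, and variables do not carry over. Pictures are saved under pics/ and viewed, and the job is handed in when it is done.

Besides the shell and the picture viewer there is one more tool, called after "Emit:" by a JSON object that holds its "method" and its "body", one argument or row to a line. move_arm: Moves the arm, as the interface text tells. Its arguments: {"type":"object","properties":{"series":{"type":"array","items":{"type":"array","items":{"type":"array","items":{"type":"number","minimum":-1,"maximum":1}}}}},"required":["series"]}

```bash
ls; mkdir -p pics; python3 - <<'E'
from station import r, viewer, spotter
import cv2,numpy as np
print(r.sense())
for n in ["scene","top","wrist"]:
    p,d=viewer.capture(n); cv2.imwrite(f"pics/a_{n}.png",p[:,:,::-1]); np.save(f"d_{n}.npy",d)
    c=viewer.camera_params(n); print(n,c)
    for t in ["cover","lever_knob","marked_notch","clamp_foot"]:
        print(t,[(x["centre"],round(x["conf"],2)) for x in spotter.find_in(n,t)])
print(r.sense()["time_s"])
E
```

```text
pics
{'time_s': 0.0, 'joints': array([ 8.34586557e+01,  2.20908946e+01,  3.79345919e-01, -3.01459332e-02,
       -6.84089839e+01, -1.48168922e+01]), 'joint_velocities': array([ 0.00923461,  0.09395853, -0.03455044, -0.02581136, -0.07278576,
       -0.06211915]), 'effort': array([-1.98286405e-03, -3.90665352e+01,  1.87405783e+01,  4.22001556e+00,
        1.09541530e-02, -1.94737231e-04]), 'tcp_pos': array([0.22742882, 0.58167143, 0.29115206]), 'ee_rot': array([[-7.25690400e-04, -3.64378034e-01, -9.31250837e-01],
       [-2.03421242e-03, -9.31248618e-01,  3.64378751e-01],
       [-9.99997668e-01,  2.15878818e-03, -6.54241416e-05]]), 'wrist_force': array([-0.05306053, -0.05829196, -0.47194767]), 'moment': array([0.00294859, 0.00443167, 0.00946631]), 'gripper_width': 0.9995450618338311}
scene {'mtx': array([[389.73148409,   0.        , 323.76778669],
       [  0.        , 389.73148409, 194.47226672],
       [  0.        ,   0.        ,   1.        ]]), 'dist_coeffs': array([0.03158113, 0.        , 0.        , 0.        , 0.        ]), 'pose': array([[-0.22404335,  0.54471657, -0.80813887
[... 1101 characters left out ...]
], 0.74), ([389.6, 236.0], 0.68)]
marked_notch [([390.5, 236.9], 0.5), ([410.4, 171.7], 0.46)]
clamp_foot [([243.2, 218.6], 0.61)]
wrist {'mtx': array([[346.48762063,   0.        , 314.50941969],
       [  0.        , 346.48762063, 197.28232582],
       [  0.        ,   0.        ,   1.        ]]), 'dist_coeffs': array([-0.06026189,  0.        ,  0.        ,  0.        ,  0.        ]), 'pose': array([[-0.36392789, -0.89580491, -0.25512751,  0.29845883],
       [-0.93142653,  0.34969975,  0.10077056,  0.55456611],
       [-0.00105274,  0.27430575, -0.96164195,  0.38560778],
       [ 0.        ,  0.        ,  0.        ,  1.        ]])}
cover []
lever_knob []
marked_notch []
clamp_foot []
0.75
```

View pics/a_scene.png

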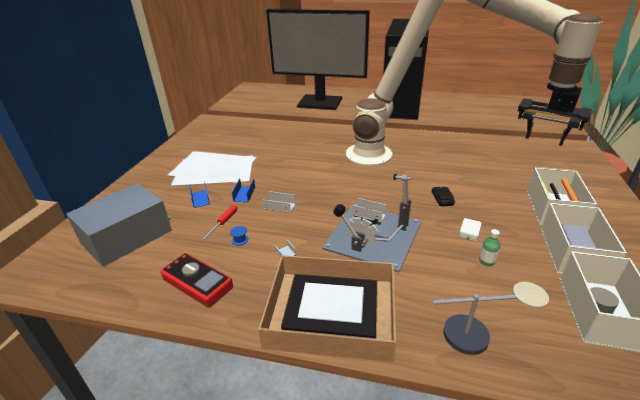

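View pics/a_top.png

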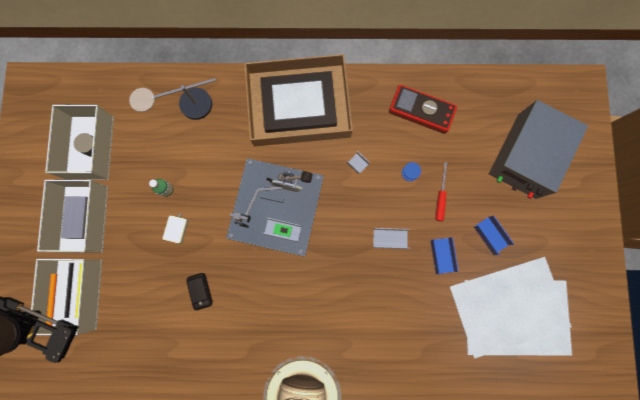

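View pics/a_wrist.png

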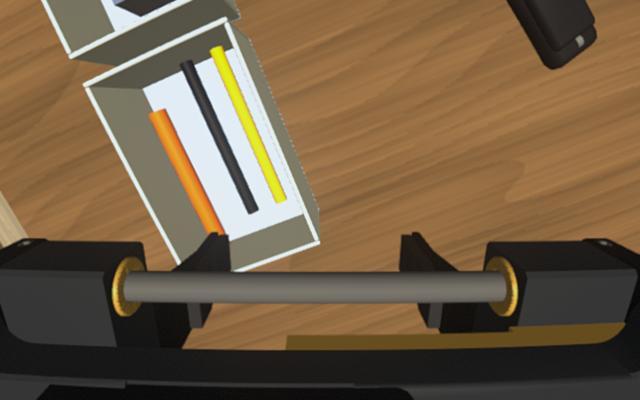

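The cover candidates, by top-camera pixel, are:
- (391,238): the loose aluminium channel.
- (444,255) and (493,236): blue look-alikes.
- (358,162): the small spare channel.
- (283,229): the housing base in the jig.

By the description I choose (391,238). Next I check it in a crop and get coarse positions.

```bash
cat > h.py <<'E'
from station import r, viewer, spotter
import cv2,numpy as np,json
def ray(c,px):
    px=np.array(px,float).reshape(-1,1,2)
    n=cv2.undistortPoints(px,c["mtx"],c["dist_coeffs"]).reshape(-1,2)
    d=np.c_[n,np.ones(len(n))]
    return d
def unproj(c,px,depth):
    d=ray(c,px)*np.array(depth).reshape(-1,1)
    return d@c["pose"][:3,:3].T+c["pose"][:3,3]
def atz(c,px,z):
    d=ray(c,px)@c["pose"][:3,:3].T; o=c["pose"][:3,3]
    return o+d*((z-o[2])/d[:,2])[:,None]
def proj(c,P):
    T=np.linalg.inv(c["pose"]); rv=cv2.Rodrigues(T[:3,:3])[0]
    return cv2.projectPoints(np.array(P,float).reshape(-1,1,3),rv,T[:3,3],c["mtx"],c["dist_coeffs"])[0].reshape(-1,2)
def cloud(c,d):
    v,u=np.nonzero(d>0); return unproj(c,np.c_[u,v],d[v,u]),u,v
def snap(n,fn=None):
    c=viewer.camera_params(n); p,d=viewer.capture(n)
    if fn: cv2.imwrite(f"pics/{fn}.png",p[:,:,::-1]); np.savez(f"{fn}.npz",p=p,d=d,**{k:c[k] for k in c})
    return c,p,d
def log():
    s=r.sense(); 
    open("log.jsonl","a").write(json.dumps({k:np.asarray(v).tolist() for k,v in s.items()})+"\n"); return s
E
python3 - <<'E'
from h import *
log()
p=cv2.imread("pics/a_top.png"); cv2.imwrite("pics/a_crop.png",cv2.resize(p[140:270,220:420],None,fx=4,fy=4,interpolation=cv2.INTER_CUBIC))
d=np.load("d_top.npy"); c=viewer.camera_params("top")
for nm,uv in dict(cover=(391,238),base=(283,229),knob=(307,177),spare=(358,162),reel=(411,172),screw=(441,205),blue1=(444,255),blue2=(493,236),adap=(175,230),bottle=(160,187),phone=(200,291),clamptip=(240,219)).items():
    print(nm,unproj(c,[uv],[d[uv[1],uv[0]]]).round(3)[0], atz(c,[uv],0.0).round(3)[0])
P,u,v=cloud(c,d)
# cover points
m=(abs(u-391)<25)&(abs(v-238)<18)
Q=P[m]; print("z hist",np.histogram(Q[:,2],bins=np.arange(-.01,.06,.005)))
print(Q[Q[:,2]>0.03].min(0),Q[Q[:,2]>0.03].max(0))
E
```

```text
cover [ 0.444 -0.261  0.006] [ 0.444 -0.262  0.   ]
base [0.466 0.056 0.048] [0.47 0.06 0.  ]
knob [ 0.599 -0.015  0.145] [ 0.628 -0.01   0.   ]
spare [ 0.676 -0.165 -0.001] [ 0.676 -0.165  0.   ]
reel [ 0.638 -0.319  0.035] [ 0.645 -0.326  0.   ]
screw [ 0.541 -0.408  0.023] [ 0.544 -0.414  0.   ]
blue1 [ 0.395 -0.415  0.007] [ 0.395 -0.417  0.   ]
blue2 [ 0.452 -0.564  0.005] [ 0.452 -0.566  0.   ]
adap [0.463 0.371 0.034] [0.465 0.383 0.   ]
bottle [0.581 0.405 0.081] [0.595 0.435 0.   ]
phone [0.29  0.289 0.037] [0.287 0.3   0.   ]
clamptip [0.485 0.163 0.141] [0.499 0.19  0.   ]
z hist (array([ 12, 381, 957, 241,  12,  10,   8,   5,  12,  26,  39,   4,   0]), array([-0.01 , -0.005,  0.   ,  0.005,  0.01 ,  0.015,  0.02 ,  0.025,
        0.03 ,  0.035,  0.04 ,  0.045,  0.05 ,  0.055]))
[ 0.413582   -0.30753305  0.03037864] [ 0.47125997 -0.206789    0.04690087]
```

View pics/a_crop.png

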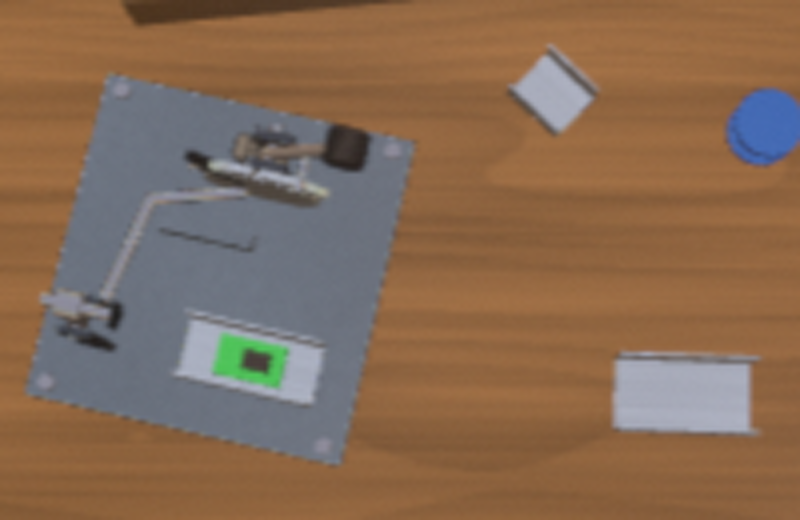

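The crop confirms it. The silver open-up channel at (391,238) is the cover, and the base with the green board at (283,229) is in the jig, turned about 12°. I'll move the wrist camera over the jig.

Emit:
{"method": "move_arm", "body": {
  "series": [
    [[0,0,-0.8,0.32,-0.85,0.15,1],[0,0,-0.8,0.32,-0.85,0.15,1],[0,0,-0.8,0.32,-0.85,0.15,1],[0,0,-0.8,0.32,-0.85,0.15,1],[0,0,-0.8,0.32,-0.85,0.15,1],[0,0,-0.8,0.32,-0.85,0.15,1],[0,0,-0.8,0.32,-0.85,0.15,1],[0,0,-0.8,0.32,-0.85,0.15,1],[0,0,-0.8,0.32,-0.85,0.15,1],[0,0,-0.8,0.32,-0.85,0.15,1],[0,0,0,0,0,0,1]]
  ]
}}

```text
time_s: 2.12
tcp_pos: [0.4219, 0.0556, 0.3862]
ee_rot: [[0.007, -0.999, -0.046], [0.002, -0.046, 0.999], [-1.0, -0.007, 0.002]]
wrist_force: [0.4, 1.0, 0.1]
gripper_width: 1.0
```

```bash
python3 - <<'E'
from h import *
s=log(); print(s["time_s"],s["tcp_pos"].round(4),s["joints"].round(2)); print(s["ee_rot"].round(3))
c,p,d=snap("wrist","w1")
for n in ["cover","lever_knob","lever_pivot","marked_notch","clamp_foot"]:
  print(n,[(x["centre"],round(x["conf"],2)) for x in spotter.find_in("wrist",n)])
E
```

```text
2.125 [0.4219 0.0556 0.3862] [ 29.62  -1.69 -15.76   0.09 -75.52 -27.02]
[[ 0.007 -0.999 -0.046]
 [ 0.002 -0.046  0.999]
 [-1.    -0.007  0.002]]
cover []
lever_knob [([139.1, 106.0], 0.73)]
lever_pivot [([231.7, 163.6], 0.95)]
marked_notch [([230.4, 160.1], 0.6)]
clamp_foot [([243.6, 269.4], 0.7), ([230.0, 162.3], 0.4)]
```

View pics/w1.png

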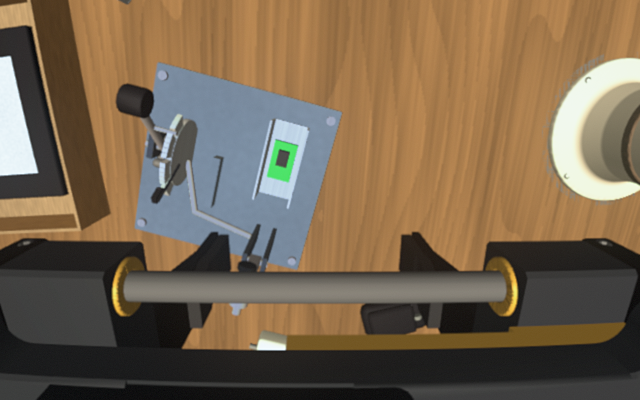

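The wrist view shows the base with the green board at about (283,157), the knob at (135,100), the lever pivot at (155,145) and the clamp hinge near (245,255). I'll measure the base from this view and then from a second one.

```bash
cat >> h.py <<'E'
def load(fn):
    z=np.load(fn+".npz"); return {k:z[k] for k in ("mtx","dist_coeffs","pose")},z["p"],z["d"]
E
python3 - <<'E'
from h import *
c,p,d=load("w1")
cv2.imwrite("pics/w1c.png",cv2.resize(p[100:220,240:330],None,fx=6,fy=5,interpolation=cv2.INTER_CUBIC)[:,:,::-1])
P,u,v=cloud(c,d)
m=(u>240)&(u<330)&(v>100)&(v<230)
P=P[m]
print(np.histogram(P[:,2],bins=np.arange(-.01,.12,.005)))
T=P[(P[:,2]>.058)&(P[:,2]<.075)]
print(len(T),T.mean(0))
(cx,cy),(w,h),a=cv2.minAreaRect((T[:,:2]*1000).astype(np.float32)); print(cx,cy,w,h,a)
# wooden plane/foot plate check
F=P[(P[:,2]>.005)&(P[:,2]<.016)]; print("plate z",np.median(F[:,2]))
E
```

```text
(array([   0,   84,  778,  891, 6642,   27,    8, 1430,  136,  720,   55,
        194,   34,   39,   66,  314,    0,    0,    0,    0,    0,    0,
          0,    0,    0]), array([-0.01 , -0.005,  0.   ,  0.005,  0.01 ,  0.015,  0.02 ,  0.025,
        0.03 ,  0.035,  0.04 ,  0.045,  0.05 ,  0.055,  0.06 ,  0.065,
        0.07 ,  0.075,  0.08 ,  0.085,  0.09 ,  0.095,  0.1  ,  0.105,
        0.11 ,  0.115]))
394 [0.47048053 0.05922777 0.06556732]
467.83258056640625 61.578250885009766 100.65058135986328 47.216732025146484 77.52177429199219
plate z 0.011043420639743617
```

View pics/w1c.png

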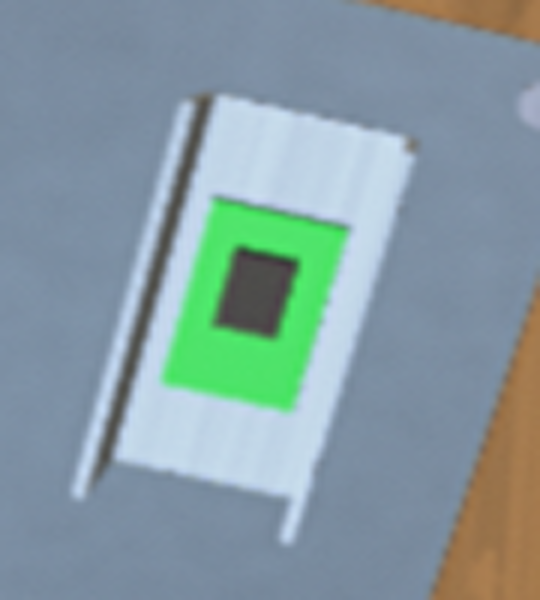

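Emit:
{"method": "move_arm", "body": {
  "series": [
    [[0,0,0.3,0.1,-0.9,-0.5,1],[0,0,0.3,0.1,-0.9,-0.5,1],[0,0,0,0,-0.9,-0.5,1],[0,0,0,0,0,0,1]]
  ]
}}

```text
time_s: 2.92
tcp_pos: [0.4336, -0.1009, 0.2926]
ee_rot: [[0.006, -0.988, -0.156], [0.004, -0.156, 0.988], [-1.0, -0.007, 0.003]]
wrist_force: [0.9, -0.0, 0.4]
gripper_width: 1.0
```

```bash
python3 - <<'E'
from h import *
s=log(); print(s["time_s"],s["tcp_pos"].round(4),s["joints"].round(2)); print(s["ee_rot"].round(3))
c,p,d=snap("wrist","w2")
for n in ["cover","lever_knob"]:
  print(n,[(x["centre"],round(x["conf"],2)) for x in spotter.find_in("wrist",n)])
E
```

```text
2.925 [ 0.4336 -0.1009  0.2926] [  7.82   4.06 -23.35  -0.22 -62.2    1.28]
[[ 0.006 -0.988 -0.156]
 [ 0.004 -0.156  0.988]
 [-1.    -0.007  0.003]]
cover [([332.0, 36.6], 0.61)]
lever_knob [([230.4, 253.7], 0.35)]
```

View pics/w2.png

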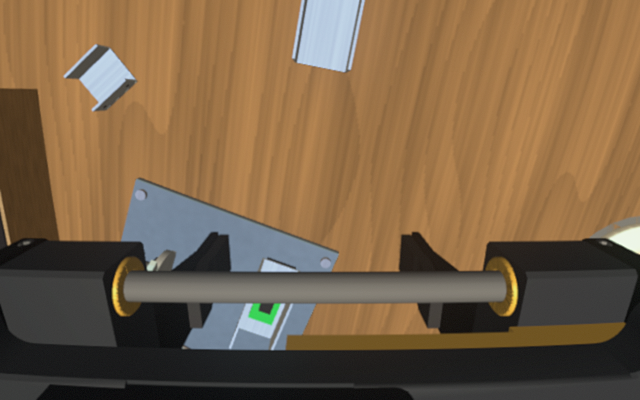

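Emit:
{"method": "move_arm", "body": {
  "series": [
    [[0,0,0,0.1,-0.7,0,1],[0,0,0,0.1,-0.7,0,1],[0,0,0,0,0,0,1]]
  ]
}}

```text
time_s: 3.45
tcp_pos: [0.4513, -0.1792, 0.2995]
ee_rot: [[0.022, -0.984, -0.174], [0.004, -0.174, 0.985], [-1.0, -0.023, 0.0]]
wrist_force: [-0.2, -0.0, -0.3]
gripper_width: 1.0
```

```bash
python3 - <<'E'
from h import *
s=log(); print(s["time_s"],s["tcp_pos"].round(4),s["joints"].round(2))
c,p,d=snap("wrist","w3")
f=spotter.trace("wrist","cover")
print([(x["centre"],round(x["conf"],2),x["mask"].sum()) for x in f])
m=f[0]["mask"]; m=cv2.dilate(m.astype(np.uint8),np.ones((9,9)))>0
P,u,v=cloud(c,d)
k=m[v,u]; Q=P[k]
print(np.histogram(Q[:,2],bins=np.arange(-.01,.06,.005)))
for lo,hi in ((.036,.048),(.010,.048)):
    T=Q[(Q[:,2]>lo)&(Q[:,2]<hi)]; print(len(T),cv2.minAreaRect((T[:,:2]*1000).astype(np.float32)), T[:,2].mean())
E
```

```text
3.45 [ 0.4513 -0.1792  0.2995] [ -2.6    7.57 -18.23  -0.34 -62.94  12.78]
[([344.2, 98.4], 0.64, np.int64(5425))]
(array([   0,  212, 5670,  128,   71,   58,   68,   62,   73,  140,  483,
          0,    0]), array([-0.01 , -0.005,  0.   ,  0.005,  0.01 ,  0.015,  0.02 ,  0.025,
        0.03 ,  0.035,  0.04 ,  0.045,  0.05 ,  0.055]))
606 ((445.3840637207031, -256.5332946777344), (99.30469512939453, 56.59869384765625), 88.30037689208984) 0.04064173236218768
955 ((445.3831481933594, -256.36328125), (99.61329650878906, 56.61074447631836), 88.3355941772461) 0.034335198810956945
```

View pics/w3.png

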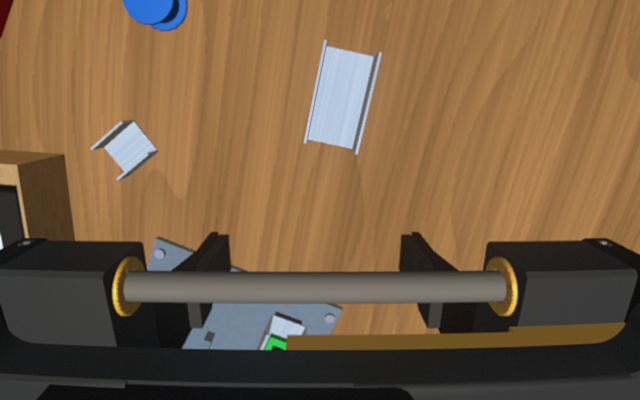

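The cover's centre is at (0.445, −0.257), its long axis is at 88.3° and its rims are at 0.041, all matching the stated sizes. Before the grasp I'll test high up whether the arm can tilt sideways.

Emit:
{"method": "move_arm", "body": {
  "series": [
    [[1,0,0,0,-0.4,0,1],[1,0,0,0,-0.4,0,1],[1,0,0,0,-0.4,0,1],[1,0,0,0,-0.4,0,1],[1,0,0,0,-0.3,0,1],[1,0,0,0,-0.3,0,1],[1,0,0,0,0,0,1],[0.8,0,0,0,0,0,1],[0,0,0,0,0,0,1]]
  ]
}}

```text
time_s: 4.68
tcp_pos: [0.4575, -0.2975, 0.3048]
ee_rot: [[0.015, -0.978, -0.209], [0.902, -0.077, 0.424], [-0.431, -0.194, 0.881]]
wrist_force: [-0.0, -0.3, 0.2]
gripper_width: 1.0
```

```bash
python3 - <<'E'
from h import *
s=log(); print(s["time_s"],s["tcp_pos"].round(4),s["joints"].round(2));print(s["ee_rot"].round(3))
snap("scene","s1")
E
```

```text
4.675 [ 0.4575 -0.2975  0.3048] [ -39.95   32.34   17.07  -51.13 -115.77   46.11]
[[ 0.015 -0.978 -0.209]
 [ 0.902 -0.077  0.424]
 [-0.431 -0.194  0.881]]
```

View pics/s1.png

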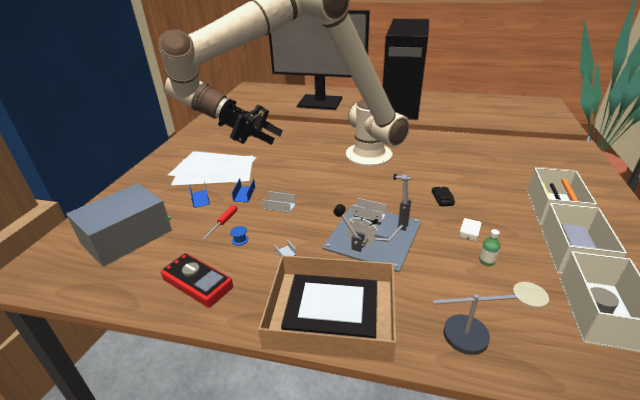

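```bash
cat > kin.py <<'E'
import numpy as np, json, itertools
from scipy.optimize import least_squares
from scipy.spatial.transform import Rotation as R
def rx(a):return R.from_euler('x',a,degrees=True).as_matrix()
def ry(a):return R.from_euler('y',a,degrees=True).as_matrix()
def rz(a):return R.from_euler('z',a,degrees=True).as_matrix()
def fk(q,p,s=(1,1)):
    h,a1,lat,L2,e,L4,L6,dz=p[:8]
    A=rz(q[0]); x=A@[a1,lat,h]
    A=A@ry(q[1]); x=x+A@[0,0,L2]
    A=A@ry(-q[2]); x=x+A@[L4,0,e]
    A=A@rx(s[0]*q[3])@ry(-q[4]); 
    A=A@rx(s[1]*q[5]); x=x+A@[L6,0,dz]
    return x,A
def load():
    L=[json.loads(l) for l in open("log.jsonl")]
    return [(np.array(l["joints"]),np.array(l["tcp_pos"]),np.array(l["ee_rot"])) for l in L]
LB=[-179.83,-69.29,-61.27,-181.25,-171.15,-177.46];UB=[179.83,118.12,80.66,117.63,-9.14,177.46]
E
python3 - <<'E'
from kin import *
D=load()
for s in itertools.product((1,-1),(1,-1)):
    def f(p): return np.concatenate([fk(q,p,s)[0]-x for q,x,_ in D])
    o=least_squares(f,[.3,0,-.16,.4,0,.4,.2,0],bounds=([-.1,-.3,-.3,.1,-.3,.1,.05,-1e-3],[.6,.3,.3,.8,.3,.8,.4,1e-3]))
    C=[fk(q,o.x,s)[1] for q,_,_ in D]
    ori=[[R.from_matrix(C[i].T@D[i][2]).as_euler('xyz',degrees=True).round(1)] for i in (0,1,2,-1)]
    print(s,o.cost,np.abs(o.fun).max(),o.x.round(4)); print(ori)
E
```

```text
(1, 1) 0.029655341317872414 0.18327694507762088 [-0.0891  0.0797 -0.1073  0.3971  0.1816  0.2786  0.05   -0.001 ]
[[array([-60.4,  -0. ,   0. ])], [array([-36. ,   0.1,  -0.1])], [array([-92.3,   0. ,   0.4])], [array([-167.9,   74.4,   86.4])]]
(1, -1) 0.029710012574101576 0.18339437076262738 [-0.0873  0.0761 -0.1072  0.3977  0.1802  0.281   0.05    0.001 ]
[[array([-90.,   0.,   0.])], [array([-90. ,  -0.1,  -0.1])], [array([-89.8,  -0. ,   0.4])], [array([-164.1,  -17.8,   89. ])]]
(-1, 1) 0.005893985291665966 0.0720968553296007 [ 0.0664  0.2551 -0.1493  0.5792 -0.0336  0.1501  0.2462  0.001 ]
[[array([-60.4,  -0. ,   0. ])], [array([-36.,  -0.,  -0.])], [array([-92.6,   0. ,   0. ])], [array([177.8,   0. ,   0. ])]]
(-1, -1) 0.005929546493823225 0.07233537330465128 [ 0.0643  0.256  -0.1491  0.5778 -0.0322  0.1487  0.2447  0.001 ]
[[array([-90.,   0.,   0.])], [array([-90.,  -0.,   0.])], [array([-90.,   0.,   0.])], [array([-90.,  -0.,   0.])]]
```

```bash
python3 - <<'E'
from kin import *
D=load()
def fk2(q,p):
    h,a1,lat,L2,e,L4,L6,lat2,wz,wx=p
    A=rz(q[0]); x=A@[a1,lat,h]
    A=A@ry(q[1]); x=x+A@[0,0,L2]
    A=A@ry(-q[2]); x=x+A@[L4,0,e]
    A=A@rx(-q[3]); x=x+A@[0,lat2,wz]
    A=A@ry(-q[4]); x=x+A@[wx,0,0]
    A=A@rx(-q[5]); x=x+A@[L6,0,0]
    return x,A@rx(-90)
# wx,L6 merge -> fix wx 0
best=None
for t in range(10):
    rng=np.random.default_rng(t)
    x0=np.array([.25,0,-.1,.4,0,.4,.2,-.05,0,0])+rng.normal(0,.05,10); x0[9]=0
    reg=np.array([0,0,0,0,0,0,0,0,0,1])
    o=least_squares(lambda p:np.concatenate([np.concatenate([fk2(q,p)[0]-x for q,x,_ in D]),1e-3*np.array([p[1],p[4],p[8]]),[p[9]]]),x0)
    if best is None or o.cost<best.cost: best=o
print(best.cost,np.abs(best.fun).max(),best.x.round(4)); print(best.fun.reshape(-1).round(4))
E
```

```text
4.823815571415507e-19 5.945990921851774e-10 [ 0.1606  0.      0.      0.5649  0.      0.4218  0.2368 -0.1598 -0.
  0.    ]
[-0. -0.  0. -0. -0. -0. -0.  0.  0. -0.  0.  0. -0.  0. -0.  0.  0. -0.
  0.]
```

The kinematic fit is exact, so I can plan poses and check the IK and link clearances before each move.

```bash
cat > plan.py <<'E'
from kin import *
P0=[0.1606,0,0,.5649,0,.4218,.2368,-.1598]
def fkp(q,full=False):
    h,_,_,L2,_,L4,L6,lat2=P0; pts=[]
    A=rz(q[0]); x=A@[0,0,h]; pts.append(x)
    A=A@ry(q[1]); x=x+A@[0,0,L2]; pts.append(x)
    A=A@ry(-q[2]); x=x+A@[L4,0,0]; pts.append(x)
    A=A@rx(-q[3]); x=x+A@[0,lat2,0]; pts.append(x)
    A=A@ry(-q[4])@rx(-q[5]); x=x+A@[L6,0,0]; pts.append(x)
    return (x,A@rx(-90),pts) if full else (x,A@rx(-90))
def ik(x,Rt,q0):
    def f(q):
        a,B=fkp(q); return np.r_[(a-x)*10,(R.from_matrix(B.T@Rt)).as_rotvec()]
    o=least_squares(f,np.clip(q0,np.array(LB)+.01,np.array(UB)-.01),bounds=(LB,UB),x_scale=30.)
    return o.x,np.abs(o.fun).max()
def tool(a,t):
    "a: 2-vector heading (unit), t tilt deg: x=-z cos+ a sin ; z_tool=a cos+z sin"
    a=np.r_[np.array(a)/np.linalg.norm(a),0]; t=np.radians(t); Z=np.array([0,0,1.])
    x=-Z*np.cos(t)+a*np.sin(t); z=a*np.cos(t)+Z*np.sin(t); y=np.cross(z,x)
    return np.c_[x,y,z]
def hd(deg): return np.array([np.cos(np.radians(deg)),np.sin(np.radians(deg))])
def pose(G,a,t):
    T=tool(a,t); return np.asarray(G)-.051*T[:,0],T
def rows(x0,R0,x1,R1):
    rv=R.from_matrix(R1@R0.T).as_rotvec(degrees=True); return rv/8,(x1-x0)/.06
def check(q,wps,n=6,show=True):
    "wps list of (G,a,t). interpolate linearly TCP + slerp"
    x,Rm=fkp(q)
    for w in wps:
        x1,R1=pose(*w); rv=R.from_matrix(R1@Rm.T).as_rotvec()
        tr,sh=rows(x,Rm,x1,R1)
        lo=9
        for k in range(1,n+1):
            q2,e=ik(x+(x1-x)*k/n,R.from_rotvec(rv*k/n).as_matrix()@Rm,q); 
            q=q2; pts=fkp(q,True)[2]; lo=min(lo,pts[2][2],pts[3][2])
        if show: print("q",q.round(0),"err %.4f"%e,"turn/8",tr.round(2),"shift/60",sh.round(2),"lowwrist %.3f"%lo,"j5pt",pts[3].round(3),"fore",pts[2].round(3),"tcp",x1.round(3))
        x,Rm=x1,R1
    return q
E
python3 - <<'E'
from plan import *
from station import r
s=r.sense(); q=s["joints"]; a=hd(88.3); A=np.r_[a,0]
C=np.array([.4453,-.2565,0]); G=C+.015*A+[0,0,.026]
T=tool(a,-30)[:,0]
q1=check(q,[(G-.09*T,a,-30),(G,a,-30)])
print()
S=np.array([.45,-.22,.065])
q2=check(q1,[(G+[0,0,.10],a,-30),(S+[0,0,.04],a,60),(S,a,60),(S-.09*tool(a,60)[:,0],a,60)])
print("stage2")
# over top to other side
z=S[2]; W=S.copy()
T2=tool(a,-50)[:,0]
q3=check(q2,[(S+[0,-.06,.16],a,20),(W-.09*T2+[0,0,.06],a,-50),(W,a,-50),(W+[0,0,.1],a,-50)])
sa=hd(77.5); SE=np.array([.4678,.0616,.0675]); F=SE-.015*np.r_[sa,0]-[0,0,.02]
q4=check(q3,[(F+[0,0,.1],sa,40),(F,sa,40)],n=12)
E
```

```text
q [  6.  18. -51.  53. -39. -54.] err 0.0000 turn/8 [-11.73   0.79  -1.75] shift/60 [-0.16  2.1  -2.63] lowwrist 0.307 j5pt [ 0.451 -0.053  0.353] fore [0.324 0.032 0.307] tcp [ 0.448 -0.171  0.148]
q [-10.  26. -56.  84. -30. -74.] err 0.0000 turn/8 [0. 0. 0.] shift/60 [-0.02 -0.75 -1.3 ] lowwrist 0.253 j5pt [ 0.45  -0.098  0.275] fore [ 0.298 -0.054  0.253] tcp [ 0.447 -0.216  0.07 ]

q [ -0.  16. -49.  53. -39. -48.] err 0.0000 turn/8 [-0. -0. -0.] shift/60 [ 0.   -0.    1.67] lowwrist 0.263 j5pt [ 0.45  -0.098  0.375] fore [ 0.335 -0.001  0.321] tcp [ 0.447 -0.216  0.17 ]
q [-37.  40.   4. -46. -96.  49.] err 0.0000 turn/8 [11.25 -0.33  0.  ] shift/60 [ 0.04 -0.8  -0.66] lowwrist 0.249 j5pt [ 0.443 -0.469  0.249] fore [ 0.564 -0.42   0.34 ] tcp [ 0.449 -0.264  0.13 ]
q [-37.  44.   3. -45. -93.  51.] err 0.0000 turn/8 [0. 0. 0.] shift/60 [ 0.    0.   -0.67] lowwrist 0.209 j5pt [ 0.443 -0.469  0.209] fore [ 0.569 -0.423  0.295] tcp [ 0.449 -0.264  0.091]
q [ -42.   44.   12.  -43. -102.   48.] err 0.0000 turn/8 [0. 0. 0.] shift/60 [-0.04 -1.3   0.75] lowwrist 0.216 j5pt [ 0.44  -0
[... 511 characters left out ...]
rn/8 [0. 0. 0.] shift/60 [-0.03 -1.15 -1.96] lowwrist 0.238 j5pt [0.457 0.    0.25 ] fore [0.298 0.015 0.238] tcp [ 0.451 -0.181  0.098]
q [  8.  18. -53.  66. -56. -66.] err 0.0000 turn/8 [0. 0. 0.] shift/60 [0.   0.   1.67] lowwrist 0.248 j5pt [0.457 0.    0.35 ] fore [0.311 0.046 0.301] tcp [ 0.451 -0.181  0.198]
q [ -4.  16. -19. -48. -59.  18.] err 0.0000 turn/8 [11.18 -1.39 -1.06] shift/60 [ 0.1   3.26 -0.19] lowwrist 0.317 j5pt [ 0.425 -0.134  0.368] fore [ 0.498 -0.031  0.466] tcp [0.457 0.015 0.187]
q [ -5.  26. -22. -54. -52.  32.] err 0.0000 turn/8 [0. 0. 0.] shift/60 [ 0.    0.   -1.67] lowwrist 0.268 j5pt [ 0.425 -0.134  0.268] fore [ 0.529 -0.05   0.355] tcp [0.457 0.015 0.087]
```

```bash
python3 - <<'E'
from plan import *
from station import r
s=r.sense(); q=s["joints"]; a=hd(88.3); A=np.r_[a,0]
C=np.array([.4453,-.2565,0]); G=C+.015*A+[0,0,.025]
T=tool(a,-20)[:,0]
q1=check(q,[(G-.08*T,a,-20),(G,a,-20)])
S=np.array([.49,-.23,.065])
q2=check(q1,[(G+[0,0,.10],a,-20),(S+[0,0,.04],a,70),(S,a,70),(S-.09*tool(a,70)[:,0],a,70)])
E
```

```text
q [  1.  17. -45.  37. -34. -35.] err 0.0000 turn/8 [-10.49   0.89  -1.67] shift/60 [-0.18  1.67 -2.63] lowwrist 0.326 j5pt [ 0.449 -0.116  0.371] fore [0.36  0.009 0.326] tcp [ 0.447 -0.197  0.148]
q [ -9.  24. -53.  64. -22. -55.] err 0.0000 turn/8 [0. 0. 0.] shift/60 [-0.01 -0.46 -1.25] lowwrist 0.264 j5pt [ 0.449 -0.143  0.295] fore [ 0.321 -0.052  0.264] tcp [ 0.446 -0.224  0.073]
q [ -1.  16. -42.  34. -37. -29.] err 0.0000 turn/8 [-0. -0.  0.] shift/60 [ 0.   -0.    1.67] lowwrist 0.276 j5pt [ 0.449 -0.143  0.395] fore [ 0.376 -0.009  0.348] tcp [ 0.446 -0.224  0.173]
q [ -38.   47.   12.  -52. -105.   47.] err 0.0000 turn/8 [11.25 -0.33  0.  ] shift/60 [ 0.71 -0.9  -0.84] lowwrist 0.203 j5pt [ 0.482 -0.5    0.203] fore [ 0.599 -0.466  0.307] tcp [ 0.489 -0.278  0.122]
q [ -38.   50.   12.  -51. -103.   49.] err 0.0000 turn/8 [0. 0. 0.] shift/60 [ 0.    0.   -0.67] lowwrist 0.163 j5pt [ 0.482 -0.5    0.163] fore [ 0.604 -0.468  0.261] tcp [ 0.489 -0.278  0.082]
q [ -43.   52.   22.  -50. -111.   45.] err 0.0000 turn/8 [0. 0. 0.] shift/60 [-0.04 -1.41  0.51] lowwrist 0.169 j5pt [ 0.479 -0.585  0.194] fore [ 0.594 -0.55   0.3  ] tcp [ 0.486 -0.362  0.113]
```

Emit:
{"method": "move_arm", "body": {
  "series": [
    [[-0.95,0.08,-0.15,0,0.15,-0.05,1],[-0.95,0.08,-0.15,0,0.15,-0.05,1],[-0.95,0.08,-0.15,0,0.15,-0.1,1],[-0.95,0.08,-0.15,0,0.15,-0.15,1],[-0.95,0.08,-0.15,0,0.15,-0.2,1],[-0.95,0.08,-0.15,0,0.15,-0.25,1],[-0.95,0.08,-0.15,0,0.15,-0.25,1],[-0.95,0.08,-0.15,0,0.15,-0.25,1],[-0.95,0.08,-0.15,0,0.15,-0.25,1],[-0.95,0.08,-0.15,0,0.15,-0.25,1],[-0.95,0.08,-0.15,0,0.15,-0.25,1],[0,0,0,0,0,-0.25,1],[0,0,0,0,0,0,1]]
  ]
}}

```text
time_s: 6.35
tcp_pos: [0.4684, -0.178, 0.1874]
ee_rot: [[0.038, -0.999, -0.025], [-0.404, -0.038, 0.914], [-0.914, -0.024, -0.405]]
wrist_force: [0.5, 0.5, -0.7]
gripper_width: 1.001
```

```bash
cat >> plan.py <<'E'
def now():
    from station import r
    s=r.sense(); return s["joints"],s["tcp_pos"],s["ee_rot"],s
def to(G,a,t):
    q,x,Rm,s=now(); x1,R1=pose(G,a,t); tr,sh=rows(x,Rm,x1,R1)
    print("t",s["time_s"],"turn",tr.round(2),"shift",sh.round(3),"F",s["wrist_force"].round(1),"w",round(s["gripper_width"],3), "q",q.round(0))
E
python3 - <<'E'
from plan import *
from h import *
a=hd(88.3); A=np.r_[a,0]
C=np.array([.4453,-.2565,0]); G=C+.015*A+[0,0,.025]
to(G,a,-20); 
c,p,d=snap("wrist","w4")
f=spotter.trace("wrist","cover")
print([(x["centre"],round(x["conf"],2),x["mask"].sum()) for x in f])
P,u,v=cloud(c,d)
# crop near expected cover
k=(abs(P[:,0]-.445)<.045)&(abs(P[:,1]+.257)<.065)&(P[:,2]>.036)&(P[:,2]<.046)
T=P[k]; print(len(T),cv2.minAreaRect((T[:,:2]*1000).astype(np.float32)),T[:,2].mean())
E
```

```text
t 6.35 turn [ 0.48  0.18 -0.48] shift [-0.369 -0.767 -1.907] F [ 0.5  0.5 -0.7] w 1.001 q [  5.  14. -44.  40. -39. -36.]
[([357.0, 194.4], 0.95, np.int64(8271)), ([403.3, 33.3], 0.86, np.int64(6979))]
996 ((445.3004455566406, -257.0956726074219), (100.25882720947266, 56.37896728515625), 88.3005142211914) 0.04045850702017908
```

View pics/w4.png

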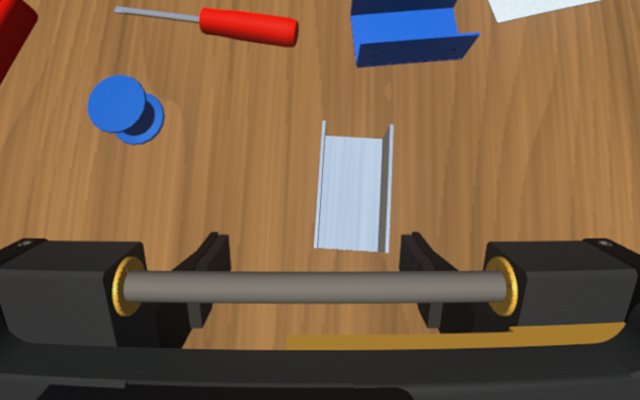

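The close view shows the cover at (355,185) with nothing else between the fingers, and it measures 100×56 mm again. The second view agrees to within 1 mm, so I'll go in.

Emit:
{"method": "move_arm", "body": {
  "series": [
    [[0.24,0.09,-0.24,-0.19,-0.15,-0.3,1],[0.24,0.09,-0.24,-0.18,-0.15,-0.3,1],[0,0,0,0,-0.12,-0.3,1],[0,0,0,0,0,0,1]]
  ]
}}

```text
time_s: 6.95
tcp_pos: [0.4451, -0.2064, 0.1324]
ee_rot: [[-0.011, -0.999, 0.04], [-0.335, 0.042, 0.941], [-0.942, -0.004, -0.335]]
wrist_force: [0.1, -0.3, -0.1]
gripper_width: 1.0
```

```bash
python3 - <<'E'
from plan import *
a=hd(88.3); A=np.r_[a,0]
C=np.array([.4453,-.2568,0]); G=C+.015*A+[0,0,.025]
to(G,a,-20)
E
```

```text
t 6.95 turn [-0.05  0.03  0.09] shift [ 0.019 -0.3   -0.992] F [ 0.1 -0.3 -0.1] w 1.0 q [ -1.  19. -47.  40. -31. -38.]
```

Emit:
{"method": "move_arm", "body": {
  "series": [
    [[0,0,0.09,0.02,-0.1,-0.3,1],[0,0,0,0,-0.1,-0.3,1],[0,0,0,0,-0.1,-0.25,1],[0,0,0,0,0,-0.1,1],[0,0,0,0,0,0,1]]
  ]
}}

```text
time_s: 7.58
tcp_pos: [0.447, -0.2276, 0.0747]
ee_rot: [[-0.006, -0.999, 0.036], [-0.334, 0.036, 0.942], [-0.943, -0.007, -0.334]]
wrist_force: [-0.3, -0.4, 0.7]
gripper_width: 1.001
```

```bash
python3 - <<'E'
from plan import *
a=hd(88.3); A=np.r_[a,0]
C=np.array([.4453,-.2568,0]); G=C+.015*A+[0,0,.025]
to(G,a,-20)
E
```

```text
t 7.575 turn [-0.06  0.05  0.04] shift [-0.012  0.054 -0.03 ] F [-0.3 -0.4  0.7] w 1.001 q [-10.  24. -53.  63. -22. -53.]
```

Good. Now I close the fingers.

Emit:
{"method": "move_arm", "body": {
  "series": [
    [[0,0,0,0,0.04,0,0],[0,0,0,0,0,0,0],[0,0,0,0,0,0,0],[0,0,0,0,0,0,0]]
  ]
}}

```text
time_s: 8.07
tcp_pos: [0.448, -0.2251, 0.0761]
ee_rot: [[-0.003, -0.999, 0.037], [-0.334, 0.036, 0.942], [-0.943, -0.009, -0.334]]
wrist_force: [-0.9, 0.6, -0.8]
gripper_width: 0.642
```

```bash
python3 - <<'E'
from plan import *
a=hd(88.3); A=np.r_[a,0]
C=np.array([.4453,-.2568,0]); G=C+.015*A+[0,0,.025]
to(G,a,-20)
q=now()[0]
S=np.array([.49,-.23,.065])
check(q,[(G+[0,0,.08],a,-20),(S+[0,0,.03],a,70)])
E
```

```text
t 8.075 turn [-0.06  0.07  0.05] shift [-0.029  0.011 -0.053] F [-0.9  0.6 -0.8] w 0.642 q [ -9.  24. -53.  63. -22. -53.]
q [ -2.  17. -44.  38. -34. -32.] err 0.0000 turn/8 [-0.06  0.07  0.05] shift/60 [-0.03  0.01  1.28] lowwrist 0.275 j5pt [ 0.449 -0.143  0.375] fore [ 0.368 -0.014  0.329] tcp [ 0.446 -0.224  0.153]
q [ -38.   48.   12.  -52. -105.   47.] err 0.0000 turn/8 [11.25 -0.33  0.  ] shift/60 [ 0.71 -0.89 -0.67] lowwrist 0.193 j5pt [ 0.482 -0.5    0.193] fore [ 0.6   -0.467  0.295] tcp [ 0.489 -0.278  0.112]
```

Width 0.642 × 87 = 55.9 mm, so the cover is held. I'll lift it and turn it a quarter.

Emit:
{"method": "move_arm", "body": {
  "series": [
    [[0,0,0,0,0,0.5,0],[0,0,0,0,0,0.7,0],[0.8,0,0,0.06,-0.07,0.1,0],[0.95,-0.03,0,0.06,-0.07,0,0],[0.95,-0.03,0,0.06,-0.07,0,0],[0.95,-0.03,0,0.06,-0.07,0,0],[0.95,-0.03,0,0.06,-0.07,0,0],[0.95,-0.03,0,0.06,-0.07,0,0],[0.95,-0.03,0,0.06,-0.07,0,0],[0.95,-0.03,0,0.06,-0.07,0,0],[0.95,-0.03,0,0.06,-0.07,0,0],[0.95,-0.03,0,0.06,-0.07,0,0],[0.95,-0.03,0,0.06,-0.07,0,0],[0,0,0,0,0,0,0]]
  ]
}}

```text
time_s: 9.82
tcp_pos: [0.488, -0.2681, 0.1535]
ee_rot: [[0.038, -0.999, 0.007], [0.913, 0.037, 0.405], [-0.405, -0.009, 0.914]]
wrist_force: [0.5, 0.0, -1.0]
gripper_width: 0.642
```

```bash
python3 - <<'E'
from plan import *
from h import *
log()
to(np.array([.49,-.23,.09]),hd(88.3),70); print(now()[2].round(3))
snap("wrist","w5"); snap("scene","s5")
p=cv2.imread("pics/s5.png")[100:280,120:420]; cv2.imwrite("pics/s5c.png",cv2.resize(p,None,fx=2.6,fy=2.6,interpolation=cv2.INTER_CUBIC))
E
```

```text
t 9.825 turn [0.49 0.05 0.06] shift [ 0.01  -0.164 -0.767] F [ 0.5  0.  -1. ] w 0.642 q [ -37.   42.   10.  -51. -103.   45.]
[[ 0.038 -0.999  0.007]
 [ 0.913  0.037  0.405]
 [-0.405 -0.009  0.914]]
```

View pics/s5c.png

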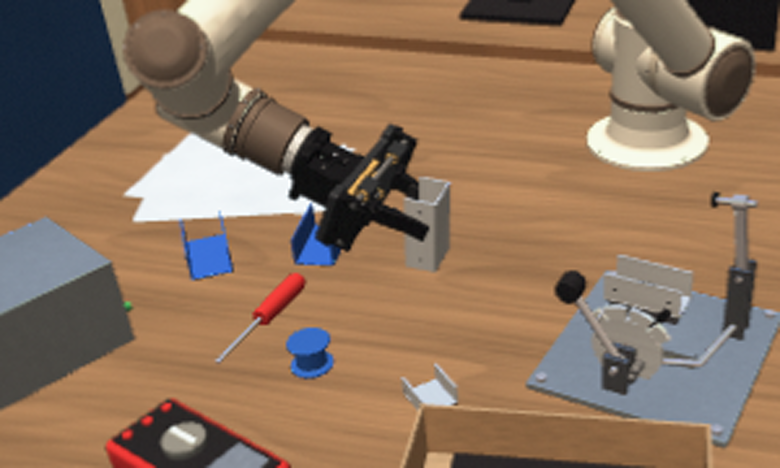

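View pics/w5.png

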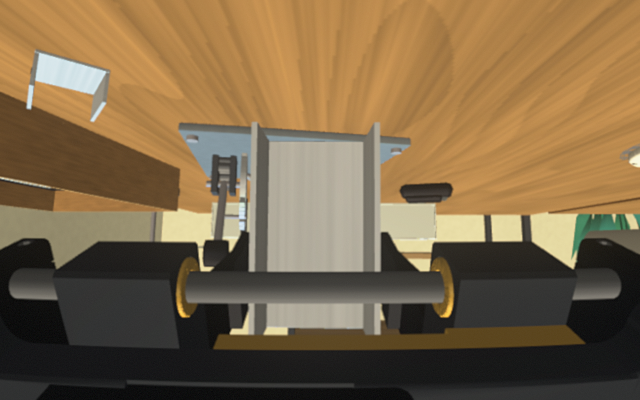

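The cover is held upright at crop (428,225), with its web facing the jig. I'll finish the turn and set it down.

Emit:
{"method": "move_arm", "body": {
  "series": [
    [[0.3,0,0,0,0,-0.3,0],[0.25,0,0,0,0,-0.35,0],[0,0,0,0,0,-0.3,0],[0,0,0,0,0,0,0]]
  ]
}}

```text
time_s: 10.42
tcp_pos: [0.4893, -0.265, 0.0995]
ee_rot: [[0.034, -0.999, -0.003], [0.939, 0.031, 0.343], [-0.343, -0.014, 0.939]]
wrist_force: [-0.3, 0.2, -1.0]
gripper_width: 0.64
```

```bash
python3 - <<'E'
from plan import *
q,x,Rm,s=now(); print(x.round(4),Rm.round(3).tolist(),s["wrist_force"].round(2)); 
R0=np.array([[-0.003,-0.999,0.037],[-0.334,0.036,0.942],[-0.943,-0.009,-0.334]])
Rc0=np.c_[np.r_[hd(88.3),0],np.cross([0,0,1],np.r_[hd(88.3),0]),[0,0,1]]
Rc=Rm@R0.T@Rc0; print("cover axes\n",Rc.round(3)); g=x+.051*Rm[:,0]; print("grasp",g.round(4),"low end",g[2]-.065)
E
```

```text
[ 0.4893 -0.265   0.0995] [[0.034, -0.999, -0.003], [0.939, 0.031, 0.343], [-0.343, -0.014, 0.939]] [-0.27  0.18 -0.99]
cover axes
 [[-0.02  -0.999 -0.023]
 [ 0.01   0.022 -1.   ]
 [ 1.    -0.02   0.01 ]]
grasp [ 0.4911 -0.2171  0.082 ] low end 0.01700597167206197
```

Emit:
{"method": "move_arm", "body": {
  "series": [
    [[0.07,0.14,0,0,0,-0.15,0],[0,0,0,0,0,-0.07,0],[0,0,0,0,0,-0.04,0],[0,0,0,0,0,0,0]]
  ]
}}

```text
time_s: 10.92
tcp_pos: [0.49, -0.2652, 0.0843]
ee_rot: [[0.027, -1.0, 0.014], [0.941, 0.031, 0.336], [-0.336, 0.004, 0.942]]
wrist_force: [-0.0, -0.1, -0.9]
gripper_width: 0.64
```

```bash
cat >> plan.py <<'E'
def st():
    q,x,Rm,s=now(); g=x+.051*Rm[:,0]
    print("t",round(s["time_s"],2),"tcp",x.round(4),"g",g.round(4),"F",s["wrist_force"].round(2),"M",s["moment"].round(2),"w",round(s["gripper_width"],3)); return q,x,Rm,s
E
python3 - <<'E'
from plan import *
q,x,Rm,s=st()
R0=np.array([[-0.003,-0.999,0.037],[-0.334,0.036,0.942],[-0.943,-0.009,-0.334]])
Rc0=np.c_[np.r_[hd(88.3),0],np.cross([0,0,1],np.r_[hd(88.3),0]),[0,0,1]]
Rc=Rm@R0.T@Rc0; print("cover axes\n",Rc.round(3))
E
```

```text
t 10.93 tcp [ 0.49   -0.2652  0.0843] g [ 0.4914 -0.2172  0.0671] F [-0.  -0.1 -0.9] M [-2.19 -0.03 -0.  ] w 0.64
cover axes
 [[-0.002 -0.999 -0.022]
 [ 0.002  0.021 -1.   ]
 [ 1.    -0.002  0.002]]
```

Emit:
{"method": "move_arm", "body": {
  "series": [
    [[0,0,0,0,0,-0.03,0],[0,0,0,0,0,-0.03,0]]
  ]
}}

```text
time_s: 11.18
tcp_pos: [0.49, -0.2655, 0.0826]
ee_rot: [[0.027, -1.0, 0.011], [0.942, 0.029, 0.335], [-0.335, 0.002, 0.942]]
wrist_force: [-1.4, -2.2, 7.7]
gripper_width: 0.64
```

```bash
python3 -c "
from plan import *
st()"
```

```text
t 11.18 tcp [ 0.49   -0.2655  0.0826] g [ 0.4914 -0.2175  0.0655] F [-1.44 -2.17  7.71] M [ 0.   -0.19  0.03] w 0.64
```

Touch-down was felt: 7.7 N with the grasp at z 0.0655. I'll release and back away.

Emit:
{"method": "move_arm", "body": {
  "series": [
    [[0,0,0,0,0,0.02,1],[0,0,0,0,0,0,1],[0,0,0,0,0,0,1],[0,0,0,-0.01,-0.3,0.1,1],[0,0,0,-0.01,-0.5,0.18,1],[0,0,0,-0.01,-0.6,0.21,1],[0,0,0,0,0,0,1]]
  ]
}}

```text
time_s: 12.05
tcp_pos: [0.4875, -0.3552, 0.115]
ee_rot: [[0.026, -1.0, 0.012], [0.941, 0.029, 0.338], [-0.338, 0.002, 0.941]]
wrist_force: [-0.4, 0.7, -0.2]
gripper_width: 1.001
```

```bash
python3 - <<'E'
from plan import *
from h import *
st()
c,p,d=snap("wrist","w6"); snap("scene","s6")
P,u,v=cloud(c,d)
k=(abs(P[:,0]-.49)<.06)&(abs(P[:,1]+.21)<.06)&(P[:,2]>.015)&(P[:,2]<.11)
T=P[k]; print(T.min(0),T.max(0),cv2.minAreaRect((T[:,:2]*1000).astype(np.float32)))
p=cv2.imread("pics/s6.png")[100:280,120:420]; cv2.imwrite("pics/s6c.png",cv2.resize(p,None,fx=2.6,fy=2.6,interpolation=cv2.INTER_CUBIC))
E
```

```text
t 12.05 tcp [ 0.4875 -0.3552  0.115 ] g [ 0.4888 -0.3072  0.0978] F [-0.43  0.68 -0.2 ] M [-1.91  0.05 -0.02] w 1.001
[ 0.46316246 -0.23235982  0.0150139 ] [ 0.5193751  -0.18924552  0.10138616] ((491.70489501953125, -210.7352752685547), (41.923648834228516, 56.22084045410156), 88.57806396484375)
```

View pics/s6c.png

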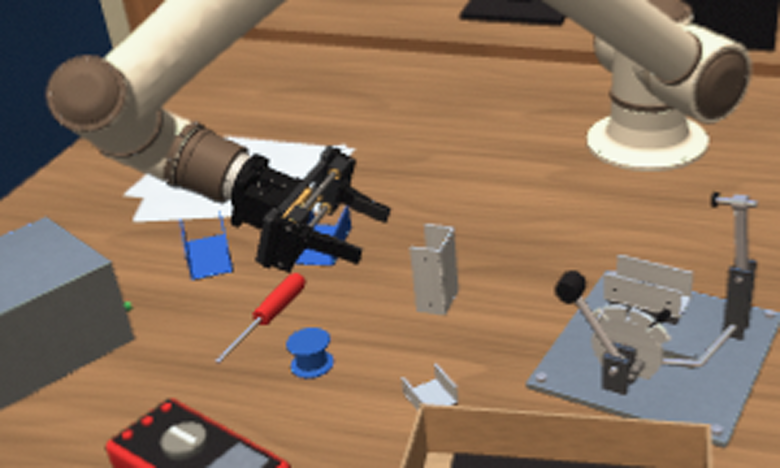

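View pics/w6.png

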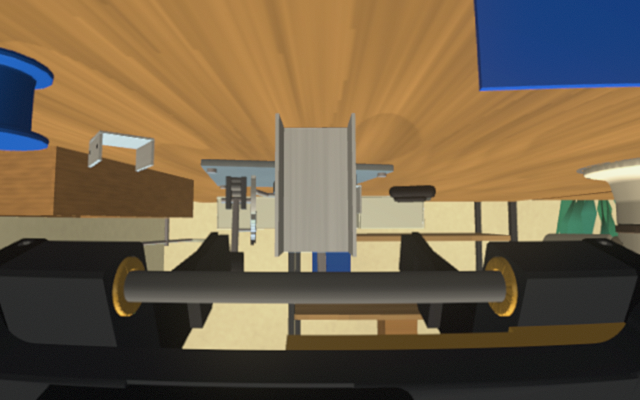

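The cover stands at (0.4917, −0.2107), matching the tool-derived 0.4914. Next I go over it to the web side.

```bash
python3 - <<'E'
from plan import *
q,x,Rm,s=now(); a=hd(88.5)
for t1 in (-50,-42):
    T=tool(a,t1)[:,0]; G=np.array([.4916,-.210,.064])
    def tc(x,t): return (np.array(x)+.051*tool(a,t)[:,0],a,t)
    q1=check(q,[tc([.489,-.31,.27],38),tc([.49,-.2,.32],-2),(G-.09*T+[0,0,.02],a,t1),(G,a,t1),(G+[0,0,.09],a,t1)])
    sa=hd(77.5); SE=np.array([.4678,.0616,.0675]); F=SE-.014*np.r_[sa,0]-[0,0,.02]
    q4=check(q1,[(F+[0,0,.1],sa,t1+90),(F,sa,t1+90)],n=12)
E
```

```text
q [-32.  29.  12. -32. -94.  33.] err 0.0000 turn/8 [-4.06  0.08  0.02] shift/60 [0.02 0.7  2.6 ] lowwrist 0.240 j5pt [ 0.485 -0.456  0.457] fore [ 0.576 -0.353  0.539] tcp [ 0.489 -0.31   0.27 ]
q [ -4.  11. -12.   2. -67.   1.] err 0.0000 turn/8 [-5.    0.13 -0.  ] shift/60 [0.02 1.83 0.83] lowwrist 0.481 j5pt [ 0.49  -0.192  0.557] fore [ 0.498 -0.032  0.551] tcp [ 0.49 -0.2   0.32]
q [ 19.  24. -46.  57. -59. -68.] err 0.0000 turn/8 [-6.    0.16  0.  ] shift/60 [ 0.07  1.63 -2.42] lowwrist 0.281 j5pt [0.499 0.079 0.327] fore [0.352 0.122 0.281] tcp [ 0.494 -0.102  0.175]
q [  5.  31. -52.  77. -51. -81.] err 0.0000 turn/8 [0. 0. 0.] shift/60 [-0.03 -1.15 -1.3 ] lowwrist 0.229 j5pt [0.497 0.01  0.249] fore [0.34  0.031 0.229] tcp [ 0.493 -0.171  0.097]
q [  9.  22. -48.  65. -56. -66.] err 0.0000 turn/8 [0. 0. 0.] shift/60 [0.  0.  1.5] lowwrist 0.239 j5pt [0.497 0.01  0.339] fore [0.353 0.056 0.289] tcp [ 0.493 -0.171  0.187]
q [ -3.  16. -19. -48. -59.  18.] err 0.0000 turn/8 [11.18 -1.37 -1.08] shift/60 [-0.58  3.11 -0.  ] lowwrist 0.307 j5pt [ 0.425 -0.133  0.368] fore [ 0.498
[... 859 characters left out ...]
8 [0. 0. 0.] shift/60 [-0.03 -1.   -1.45] lowwrist 0.248 j5pt [ 0.497 -0.017  0.278] fore [0.344 0.02  0.248] tcp [ 0.492 -0.176  0.102]
q [  8.  20. -46.  58. -51. -58.] err 0.0000 turn/8 [0. 0. 0.] shift/60 [0.  0.  1.5] lowwrist 0.258 j5pt [ 0.497 -0.017  0.368] fore [0.363 0.05  0.311] tcp [ 0.492 -0.176  0.192]
q [ -9.  18. -18. -55. -64.  27.] err 0.0000 turn/8 [11.18 -1.37 -1.08] shift/60 [-0.6   3.11 -0.17] lowwrist 0.328 j5pt [ 0.418 -0.161  0.34 ] fore [ 0.51  -0.084  0.446] tcp [0.457 0.011 0.182]
q [-11.  29. -21. -61. -58.  41.] err 0.0000 turn/8 [0. 0. 0.] shift/60 [ 0.    0.   -1.67] lowwrist 0.240 j5pt [ 0.418 -0.161  0.24 ] fore [ 0.538 -0.105  0.33 ] tcp [0.457 0.011 0.082]
```

Emit:
{"method": "move_arm", "body": {
  "series": [
    [[-0.85,0.02,0,0,0.1,0.55,1],[-0.85,0.02,0,0,0.15,0.55,1],[-0.85,0.02,0,0,0.15,0.55,1],[-0.85,0.02,0,0,0.15,0.5,1],[-0.85,0.02,0,0,0.15,0.5,1],[-0.95,0.02,0,0,0.35,0.2,1],[-0.95,0.02,0,0,0.35,0.2,1],[-0.95,0.02,0,0,0.35,0.2,1],[-0.95,0.02,0,0,0.4,0.2,1],[-0.95,0.02,0,0,0.4,0,1],[-0.95,0.02,0,0,0.3,-0.25,1],[-0.95,0.02,0,0,0.3,-0.35,1],[-0.95,0.02,0,0.02,0.3,-0.4,1],[-0.95,0.02,0,0.02,0.25,-0.4,1],[-0.95,0.02,0,0.02,0.25,-0.4,1],[-0.7,0.02,0,0.02,0.2,-0.4,1],[0,0,0,0,0,0,1]]
  ]
}}

```text
time_s: 14.28
tcp_pos: [0.4852, -0.0839, 0.1855]
ee_rot: [[0.002, -1.0, 0.014], [-0.743, 0.008, 0.669], [-0.669, -0.011, -0.743]]
wrist_force: [0.4, 0.3, 0.6]
gripper_width: 1.002
```

```bash
python3 - <<'E'
from plan import *
from h import *
st(); log()
a=hd(88.5);G=np.array([.4916,-.210,.064]); T=tool(a,-50)[:,0]
to(G-.09*T,a,-50); to(G,a,-50)
c,p,d=snap("wrist","w7")
P,u,v=cloud(c,d)
k=(abs(P[:,0]-.49)<.06)&(abs(P[:,1]+.21)<.06)&(P[:,2]>.015)&(P[:,2]<.11)
Q=P[k]; print(Q.min(0),Q.max(0),cv2.minAreaRect((Q[:,:2]*1000).astype(np.float32)))
E
```

```text
t 14.28 tcp [ 0.4852 -0.0839  0.1855] g [ 0.4853 -0.1218  0.1513] F [0.4  0.29 0.58] M [ 1.56 -0.03  0.01] w 1.002
t 14.275 turn [-0.25  0.09 -0.13] shift [ 0.154 -0.302 -0.514] F [0.4 0.3 0.6] w 1.002 q [ 22.  21. -47.  54. -59. -67.]
t 14.275 turn [-0.25  0.09 -0.13] shift [ 0.124 -1.451 -1.478] F [0.4 0.3 0.6] w 1.002 q [ 22.  21. -47.  54. -59. -67.]
[ 0.46382598 -0.22986108  0.01512331] [ 0.52048762 -0.18789157  0.10250343] ((492.0874938964844, -208.77606201171875), (41.09025955200195, 56.168582916259766), 88.79087829589844)
```

View pics/w7.png

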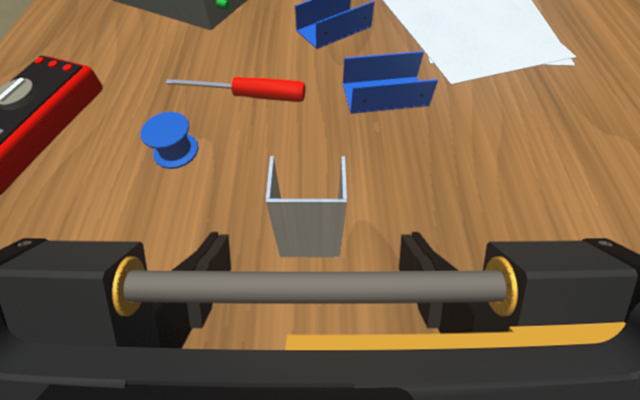

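The web (307,228) faces the camera, between the open fingers. Both views give the centre at y −0.210 ± 0.001. I'll align and go in.

Emit:
{"method": "move_arm", "body": {
  "series": [
    [[-0.25,0.09,-0.13,0.13,-0.15,-0.25,1],[0,0,0,0,-0.15,-0.26,1],[0,0,0,0,0,0,1]]
  ]
}}

```text
time_s: 14.7
tcp_pos: [0.4945, -0.1031, 0.1595]
ee_rot: [[-0.017, -1.0, 0.027], [-0.762, 0.03, 0.647], [-0.648, -0.01, -0.762]]
wrist_force: [0.6, -0.4, 0.1]
gripper_width: 1.002
```

```bash
python3 - <<'E'
from plan import *
st()
a=hd(88.6);G=np.array([.4917,-.2097,.064]); T=tool(a,-50)[:,0]
to(G,a,-50)
E
```

```text
t 14.7 tcp [ 0.4945 -0.1031  0.1595] g [ 0.4936 -0.142   0.1265] F [ 0.61 -0.36  0.1 ] M [ 1.58 -0.08 -0.06] w 1.002
t 14.7 turn [-0.04  0.07  0.04] shift [-0.03  -1.126 -1.046] F [ 0.6 -0.4  0.1] w 1.002 q [ 18.  25. -47.  58. -57. -71.]
```

Emit:
{"method": "move_arm", "body": {
  "series": [
    [[-0.04,0.07,0.04,-0.01,-0.3,-0.28,1],[0,0,0,-0.01,-0.3,-0.28,1],[0,0,0,-0.01,-0.3,-0.28,1],[0,0,0,0,-0.2,-0.19,1],[0,0,0,0,0,0,1]]
  ]
}}

```text
time_s: 15.32
tcp_pos: [0.4969, -0.171, 0.1054]
ee_rot: [[-0.008, -0.999, 0.031], [-0.763, 0.026, 0.645], [-0.646, -0.018, -0.763]]
wrist_force: [0.1, 0.5, 0.6]
gripper_width: 1.0
```

```bash
python3 - <<'E'
from plan import *
st()
a=hd(88.6);G=np.array([.4917,-.2097,.064]); T=tool(a,-50)[:,0]
to(G,a,-50)
E
```

```text
t 15.32 tcp [ 0.4969 -0.171   0.1054] g [ 0.4965 -0.2099  0.0725] F [0.06 0.53 0.58] M [ 1.66 -0.05 -0.05] w 1.0
t 15.325 turn [-0.03  0.13  0.01] shift [-0.071  0.005 -0.144] F [0.1 0.5 0.6] w 1.0 q [  5.  30. -52.  77. -51. -80.]
```

Emit:
{"method": "move_arm", "body": {
  "series": [
    [[0,0.08,0,-0.08,0,-0.12,1],[0,0.04,0,-0.02,0,-0.05,1],[0,0,0,0,0,0,1]]
  ]
}}

```text
time_s: 15.7
tcp_pos: [0.4921, -0.1698, 0.0973]
ee_rot: [[-0.015, -1.0, 0.02], [-0.763, 0.024, 0.646], [-0.646, -0.006, -0.763]]
wrist_force: [-0.2, 0.1, -0.7]
gripper_width: 1.003
```

```bash
python3 - <<'E'
from plan import *
st()
a=hd(88.6);G=np.array([.4917,-.2097,.064]); T=tool(a,-50)[:,0]
to(G,a,-50)
E
```

```text
t 15.7 tcp [ 0.4921 -0.1698  0.0973] g [ 0.4913 -0.2087  0.0644] F [-0.23  0.15 -0.68] M [ 1.64 -0.08 -0.02] w 1.003
t 15.7 turn [-0.03  0.04 -0.  ] shift [ 0.01  -0.014 -0.009] F [-0.2  0.1 -0.7] w 1.003 q [  5.  30. -52.  78. -51. -81.]
```

Within 1 mm. Closing the fingers.

Emit:
{"method": "move_arm", "body": {
  "series": [
    [[0,0,0,0,0,0,0],[0,0,0,0,0,0,0],[0,0,0,0,0,0,0],[0,0,0,0,0,0,0]]
  ]
}}

```text
time_s: 16.2
tcp_pos: [0.4925, -0.1691, 0.0976]
ee_rot: [[-0.014, -1.0, 0.02], [-0.763, 0.023, 0.646], [-0.646, -0.006, -0.763]]
wrist_force: [0.5, -0.6, -0.5]
gripper_width: 0.639
```

```bash
python3 - <<'E'
from plan import *
q,x,Rm,s=st(); np.savez("grip2.npz",x=x,R=Rm); print(Rm.round(3).tolist())
E
```

```text
t 16.2 tcp [ 0.4925 -0.1691  0.0976] g [ 0.4918 -0.208   0.0647] F [ 0.49 -0.6  -0.52] M [ 1.62 -0.15  0.07] w 0.639
[[-0.014, -1.0, 0.02], [-0.763, 0.023, 0.646], [-0.646, -0.006, -0.763]]
```

Held again, width 0.639. I lift it and stop part way for another look at the base with the wrist camera.

Emit:
{"method": "move_arm", "body": {
  "series": [
    [[0,0,0,0,0,0.6,0],[0,0,0,0,0,0.8,0],[0.4,-0.05,-0.05,-0.05,0.5,0.6,0],[0.5,-0.05,-0.05,-0.05,0.55,0.6,0],[0.5,-0.05,-0.05,-0.05,0.55,0.6,0],[0.5,-0.05,-0.05,-0.05,0.55,0.6,0],[0.5,-0.05,-0.05,-0.05,0.55,0.6,0],[0.5,-0.05,-0.05,-0.05,0.55,0.2,0],[0.5,-0.05,-0.05,-0.05,0.55,0.1,0],[0.5,-0.05,-0.05,-0.05,0.55,0,0],[0,0,0,0,0,0,0]]
  ]
}}

```text
time_s: 17.58
tcp_pos: [0.461, 0.0995, 0.3843]
ee_rot: [[-0.009, -0.996, 0.089], [-0.289, 0.087, 0.953], [-0.957, -0.017, -0.289]]
wrist_force: [0.7, -0.2, -2.0]
gripper_width: 0.642
```

```bash
python3 - <<'E'
from plan import *
from h import *
st();log()
c,p,d=snap("wrist","w8")
P,u,v=cloud(c,d)
k=(abs(P[:,0]-.468)<.06)&(abs(P[:,1]-.062)<.07)&(P[:,2]>.059)&(P[:,2]<.072)
Q=P[k]; print(len(Q),cv2.minAreaRect((Q[:,:2]*1000).astype(np.float32)),Q[:,2].mean())
E
```

```text
t 17.57 tcp [0.461  0.0995 0.3843] g [0.4606 0.0847 0.3355] F [ 0.72 -0.21 -1.96] M [ 0.7  -0.12  0.04] w 0.642
368 ((467.8872375488281, 61.84808349609375), (99.37232971191406, 47.04176330566406), 77.41030883789062) 0.06548923830951983
```

View pics/w8.png

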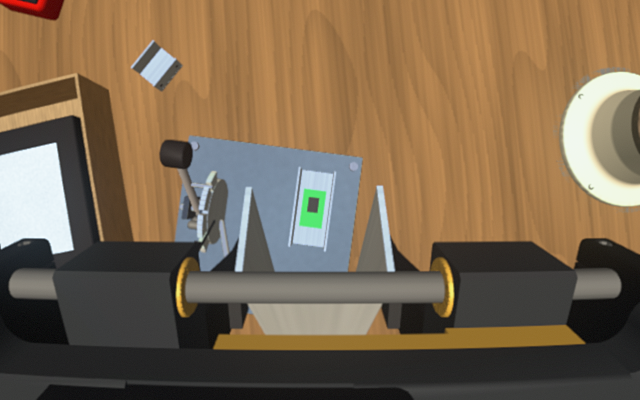

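The second view gives (0.4679, 0.0618) at 77.4°, agreeing with the first within 0.3 mm. I'll work out the placing poses.

```bash
cat > place.py <<'E'
from plan import *
g=np.load("grip2.npz"); Rt,xt=g["R"],g["x"]
jy=Rt[:,1]; aa=np.array([-jy[1]*-1*-1,0,0]) # unused
a=np.cross(jy,[0,0,1]); 
if a[1]<0: a=-a
a/=np.linalg.norm(a); a[2]=0
gp=xt+.051*Rt[:,0]
# cover origin: jaw-centred, web outer face y=-.1897, mid height .05
Oc=np.array([gp[0],gp[1],.05]); Oc=Oc+a*((-.1897-gp[1])/a[1])
X=np.array([0,0,1.]); Z=-a; Rc=np.c_[X,np.cross(Z,X),Z]
Tt=np.eye(4);Tt[:3,:3]=Rt;Tt[:3,3]=xt
Tc=np.eye(4);Tc[:3,:3]=Rc;Tc[:3,3]=Oc
CT=np.linalg.inv(Tc)@Tt   # tool in cover
def seatT(dx=0,dy=0,dz=0,c=(.4678,.0617),ang=77.45):
    h=np.r_[hd(ang),0]; ys=np.cross([0,0,1],h)
    T=np.eye(4); T[:3,:3]=np.c_[-h,ys,[0,0,-1]] ; T[:3,:3]=np.c_[-h,np.cross([0,0,-1],-h),[0,0,-1]]
    T[:3,3]=np.r_[c,.0675]+h*dx+ys*dy+np.array([0,0,dz]); return T
def target(**k): T=seatT(**k)@CT; return T[:3,3],T[:3,:3]
def coverin(c=(.4678,.0617),ang=77.45):
    q,x,Rm,s=now(); T=np.eye(4);T[:3,:3]=Rm;T[:3,3]=x; C=T@np.linalg.inv(CT)
    h=np.r_[hd(ang),0]; ys=np.cross([0,0,1],h); d=C[:3,3]-np.r_[c,.0675]
    print("cover in seat mm: x %.1f y %.1f z %.1f"%(1000*d@h,1000*d@ys,1000*d[2]),"zax",C[:3,2].round(3),"x.seatx %.3f %.3f"%(C[:3,0]@h,C[:3,0]@ys), "low-end tilt",C[2,0].round(3))
def go(**k):
    q,x,Rm,s=now(); x1,R1=target(**k); tr,sh=rows(x,Rm,x1,R1); print("turn",tr.round(3),"shift",sh.round(3)); return q,x,Rm,x1,R1
E
python3 - <<'E'
from place import *
st(); coverin(); print("origin at grip",Oc.round(4))
q,x,Rm,x1,R1=go(dz=.08)
for k in range(1,9):
    rv=R.from_matrix(R1@Rm.T).as_rotvec(); q,e=ik(x+(x1-x)*k/8,R.from_rotvec(rv*k/8).as_matrix()@Rm,q); 
print(q.round(1),e,x1.round(3)); go(dz=0)
q0,x,Rm,s=now(); x1,R1=target(dz=0); q,e=ik(x1,R1,q); print(q.round(1),e)
E
```

```text
t 17.62 tcp [0.4608 0.0987 0.384 ] g [0.4603 0.0838 0.3352] F [-0.31 -0.26 -1.5 ] M [ 0.75 -0.08 -0.02] w 0.637
cover in seat mm: x 43.1 y 15.2 z 265.3 zax [-0.065 -0.837 -0.543] x.seatx -0.539 -0.063 low-end tilt 0.84
origin at grip [ 0.4922 -0.1897  0.05  ]
turn [ 7.073 -1.007 -0.84 ] shift [-0.06  -1.39  -3.598]
[ -4.   17.3 -19.8 -49.3 -57.3  20.5] 2.2206791960854844e-10 [0.457 0.015 0.168]
turn [ 7.073 -1.007 -0.84 ] shift [-0.06  -1.39  -4.931]
[ -5.6  25.9 -21.8 -54.8 -51.7  31.7] 2.432023537786974e-10
```

Emit:
{"method": "move_arm", "body": {
  "series": [
    [[0.8,-0.12,-0.1,0,-0.2,0,0],[0.85,-0.12,-0.1,0,-0.2,-0.1,0],[0.9,-0.13,-0.11,-0.01,-0.2,-0.2,0],[0.9,-0.13,-0.11,-0.01,-0.2,-0.4,0],[0.9,-0.13,-0.11,-0.01,-0.2,-0.5,0],[0.9,-0.13,-0.11,-0.01,-0.2,-0.5,0],[0.9,-0.13,-0.11,-0.01,-0.1,-0.5,0],[0.9,-0.13,-0.11,-0.01,0,-0.5,0],[0,0,0,0,0,-0.5,0],[0,0,0,0,0,0,0]]
  ]
}}

```text
time_s: 18.88
tcp_pos: [0.4489, 0.0089, 0.1796]
ee_rot: [[0.144, -0.972, 0.186], [0.64, 0.235, 0.732], [-0.755, 0.013, 0.656]]
wrist_force: [0.3, -0.2, -1.2]
gripper_width: 0.644
```

```bash
python3 - <<'E'
from place import *
from h import *
st();log(); coverin(); go(dz=.05)
snap("wrist","w9"); snap("scene","s9")
p=cv2.imread("pics/s9.png")[120:270,250:450]; cv2.imwrite("pics/s9c.png",cv2.resize(p,None,fx=4,fy=4,interpolation=cv2.INTER_CUBIC))
E
```

```text
t 18.88 tcp [0.4489 0.0089 0.1796] g [0.4563 0.0415 0.1411] F [ 0.33 -0.16 -1.23] M [-1.41  0.27 -0.01] w 0.644
cover in seat mm: x -7.8 y 6.5 z 92.1 zax [-0.01   0.016 -1.   ] x.seatx -1.000 0.012 low-end tilt -0.013
turn [-0.113 -0.072  0.086] shift [ 0.139  0.106 -0.691]
```

View pics/w9.png

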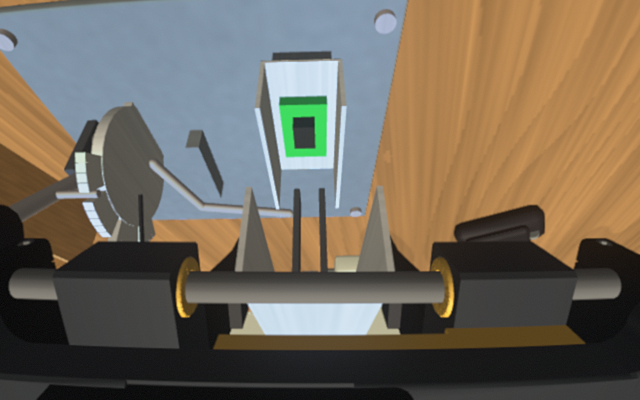

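View pics/s9c.png

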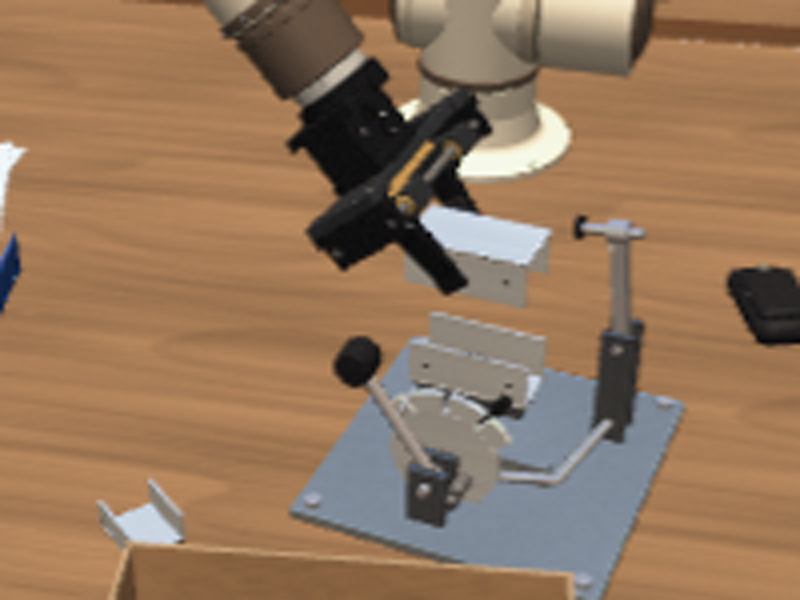

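The cover is held open side down above the base, with the base at wrist (302,130) and the cover at scene-crop (480,245). I'll check the cover's position from the wrist depth too, before lowering.

```bash
python3 - <<'E'
from h import *
c,p,d=load("w9"); P,u,v=cloud(c,d)
h=np.array([np.cos(np.radians(77.45)),np.sin(np.radians(77.45)),0]); ys=np.cross([0,0,1],h)
L=P-[.4678,.0617,.0675]; xs=1000*L@h; yy=1000*L@ys; zz=1000*L[:,2]
# base rims
k=(abs(xs)<60)&(abs(yy)<35)&(zz>-8)&(zz<4); print("base",cv2.minAreaRect(np.c_[xs,yy][k].astype(np.float32)),zz[k].mean())
# cover
k=(xs>-60)&(xs<60)&(abs(yy-6.5)<36)&(zz>50)&(zz<100)&(u>225)&(u<410)&(v<270)
print(k.sum(),[(np.percentile(q[k],[1,50,99]).round(1)) for q in (xs,yy,zz)])
for lo in range(0,50,10):
    m=k&(xs>lo)&(xs<lo+10); 
    if m.sum()>10: 
        l=m&(u<310); rr=m&(u>310); print(lo,m.sum(),"left y",np.percentile(yy[l],[2,98]).round(1) if l.sum() else None,"right y",np.percentile(yy[rr],[2,98]).round(1) if rr.sum() else None, "z",zz[m].min().round(1))
E
```

```text
base ((-0.8434028625488281, 0.05042839050292969), (47.373321533203125, 102.40326690673828), 89.9314956665039) -2.4407394241368574
4096 [array([-58.6, -45.7,  15.2]), array([-28.6,  31.4,  41.9]), array([53.3, 69. , 87.9])]
0 99 left y [-19.8 -19.4] right y [31.4 31.7] z 53.4
10 51 left y [-19.9 -19.6] right y [31.3 31.7] z 53.4
20 19 left y [-19.9 -19.7] right y [31.3 31.5] z 54.0
```

The camera puts the cover's middle 0.3 mm from the kinematic value and the base's at 0.05 mm, against a ±2 mm clearance. I'll align and lower in steps.

Emit:
{"method": "move_arm", "body": {
  "series": [
    [[-0.11,-0.07,0.09,0.14,0.11,-0.2,0],[0,0,0,0,0,-0.3,0],[0,0,0,0,0,-0.2,0],[0,0,0,0,0,0,0]]
  ]
}}

```text
time_s: 19.48
tcp_pos: [0.462, 0.0183, 0.1424]
ee_rot: [[0.153, -0.976, 0.152], [0.628, 0.215, 0.748], [-0.763, -0.019, 0.646]]
wrist_force: [0.2, -0.2, -0.1]
gripper_width: 0.638
```

```bash
python3 - <<'E'
from place import *
st();log(); coverin(); go(dz=.042)
E
```

```text
t 19.48 tcp [0.462  0.0183 0.1424] g [0.4698 0.0504 0.1035] F [ 0.19 -0.25 -0.15] M [-1.44  0.29 -0.05] w 0.638Traceback (most recent call last):
  File "<stdin>", line 2, in <module>
NameError: name 'log' is not defined
```

```bash
python3 - <<'E'
from place import *
coverin(); go(dz=.042)
E
```

```text
cover in seat mm: x 4.0 y -3.9 z 54.3 zax [ 0.018 -0.004 -1.   ] x.seatx -1.000 -0.009 low-end tilt 0.0
turn [ 0.03   0.13  -0.063] shift [-0.079 -0.051 -0.206]
```

Emit:
{"method": "move_arm", "body": {
  "series": [
    [[0.03,0.13,-0.06,-0.08,-0.05,-0.2,0],[0,0,0,0,0,0,0],[0,0,0,0,0,0,0]]
  ]
}}

```text
time_s: 19.85
tcp_pos: [0.4575, 0.0153, 0.1306]
ee_rot: [[0.145, -0.975, 0.169], [0.629, 0.223, 0.745], [-0.764, -0.001, 0.646]]
wrist_force: [0.3, 0.7, -1.1]
gripper_width: 0.642
```

```bash
python3 - <<'E'
from place import *
st();coverin(); go(dz=.042)
E
```

```text
t 19.85 tcp [0.4575 0.0153 0.1306] g [0.4649 0.0474 0.0917] F [ 0.25  0.73 -1.1 ] M [-1.42  0.31  0.02] w 0.642
cover in seat mm: x 0.1 y -0.2 z 42.5 zax [ 0.001 -0.    -1.   ] x.seatx -1.000 -0.001 low-end tilt 0.0
turn [ 0.003  0.008 -0.005] shift [-0.004 -0.    -0.008]
```

Aligned to 0.2 mm. Lowering.

Emit:
{"method": "move_arm", "body": {
  "series": [
    [[0,0,0,0,0,-0.12,0],[0,0,0,0,0,-0.12,0],[0,0,0,0,0,0,0]]
  ]
}}

```text
time_s: 20.23
tcp_pos: [0.4577, 0.0152, 0.1156]
ee_rot: [[0.146, -0.975, 0.169], [0.629, 0.223, 0.745], [-0.763, -0.002, 0.646]]
wrist_force: [-0.5, 1.4, -0.1]
gripper_width: 0.641
```

```bash
python3 - <<'E'
from place import *
st();coverin(); go(dz=0.003)
E
```

```text
t 20.23 tcp [0.4577 0.0152 0.1156] g [0.4651 0.0472 0.0766] F [-0.49  1.35 -0.09] M [-1.44  0.25  0.04] w 0.641
cover in seat mm: x -0.0 y -0.5 z 27.4 zax [ 0.002 -0.001 -1.   ] x.seatx -1.000 -0.000 low-end tilt 0.0
turn [ 0.004  0.014 -0.003] shift [-0.007  0.002 -0.407]
```

The cover now straddles the rims with no force. Continuing down.

Emit:
{"method": "move_arm", "body": {
  "series": [
    [[0,0.01,0,-0.01,0,-0.15,0],[0,0,0,0,0,-0.15,0],[0,0,0,0,0,-0.08,0],[0,0,0,0,0,0,0]]
  ]
}}

```text
time_s: 20.72
tcp_pos: [0.457, 0.0151, 0.0907]
ee_rot: [[0.144, -0.975, 0.171], [0.629, 0.223, 0.745], [-0.764, 0.0, 0.645]]
wrist_force: [0.3, 0.4, -0.0]
gripper_width: 0.643
```

```bash
python3 - <<'E'
from place import *
st();coverin(); go(dz=0.00)
E
```

```text
t 20.73 tcp [0.457  0.0151 0.0907] g [0.4644 0.0472 0.0518] F [ 0.35  0.36 -0.05] M [-1.43  0.29 -0.  ] w 0.643
cover in seat mm: x -0.2 y 0.2 z 2.6 zax [-0.    -0.001 -1.   ] x.seatx -1.000 -0.000 low-end tilt 0.001
turn [ 0.004 -0.001 -0.001] shift [ 0.004  0.003 -0.044]
```

Emit:
{"method": "move_arm", "body": {
  "series": [
    [[0,0,0,0,0,-0.03,0],[0,0,0,0,0,-0.02,0]]
  ]
}}

```text
time_s: 20.98
tcp_pos: [0.4572, 0.0151, 0.0882]
ee_rot: [[0.144, -0.975, 0.17], [0.63, 0.222, 0.744], [-0.763, -0.0, 0.646]]
wrist_force: [-2.0, -1.9, 5.8]
gripper_width: 0.639
```

```bash
python3 - <<'E'
from place import *
st();coverin(); go(dz=0.00)
E
```

```text
t 20.98 tcp [0.4572 0.0151 0.0882] g [0.4645 0.0472 0.0492] F [-2.01 -1.94  5.78] M [-0.54  0.5   0.2 ] w 0.639
cover in seat mm: x -0.2 y 0.1 z 0.1 zax [ 0. -0. -1.] x.seatx -1.000 -0.001 low-end tilt -0.0
turn [ 0.     0.003 -0.007] shift [ 0.001  0.003 -0.001]
```

Seated, with 5.8 N of contact at z 0.1 mm. I'll release and withdraw along the tool axis.

Emit:
{"method": "move_arm", "body": {
  "series": [
    [[0,0,0,0,0,0.01,1],[0,0,0,0,0,0,1],[0,0,0,0,0,0,1],[0,0,0,-0.04,-0.16,0.2,1],[0,0,0,-0.08,-0.35,0.43,1],[0,0,0,-0.08,-0.35,0.43,1],[0,0,0,-0.04,-0.2,0.4,1],[0,0,0,0,0,0,1]]
  ]
}}

```text
time_s: 21.98
tcp_pos: [0.4419, -0.0525, 0.1822]
ee_rot: [[0.147, -0.975, 0.168], [0.627, 0.223, 0.746], [-0.765, -0.004, 0.644]]
wrist_force: [-0.1, 0.5, -0.9]
gripper_width: 0.999
```

```bash
python3 - <<'E'
from place import *
from h import *
st();log()
c,p,d=snap("wrist","w10"); snap("scene","s10")
P,u,v=cloud(c,d)
h=np.array([np.cos(np.radians(77.45)),np.sin(np.radians(77.45)),0]); ys=np.cross([0,0,1],h)
L=P-[.4678,.0617,.0675]; xs=1000*L@h; yy=1000*L@ys; zz=1000*L[:,2]
k=(abs(xs)<65)&(abs(yy)<40)&(zz>-6)&(zz<8); print("web",k.sum(),cv2.minAreaRect(np.c_[xs,yy][k].astype(np.float32)),zz[k].mean(),zz[k].std())
A=np.c_[xs[k],yy[k],np.ones(k.sum())]; print(np.linalg.lstsq(A,zz[k],rcond=None)[0])
for n in ["lever_knob","lever_pivot","clamp_foot","marked_notch"]:
    for cam in ("wrist","scene"): print(n,cam,[(x["centre"],round(x["conf"],2)) for x in spotter.find_in(cam,n)][:3])
p=cv2.imread("pics/s10.png")[120:270,250:450]; cv2.imwrite("pics/s10c.png",cv2.resize(p,None,fx=4,fy=4,interpolation=cv2.INTER_CUBIC))
E
```

```text
t 21.98 tcp [ 0.4419 -0.0525  0.1822] g [ 0.4494 -0.0205  0.1432] F [-0.14  0.48 -0.86] M [-1.24  0.2   0.05] w 0.999
web 5166 ((-0.70916748046875, -0.6379871368408203), (56.12498474121094, 102.93006896972656), 89.99213409423828) 1.0800435114104656 0.8395728865700105
[ 0.00838719 -0.0011667   1.16456299]
lever_knob wrist [([125.8, 230.1], 0.71)]
lever_knob scene [([345.0, 216.5], 0.81)]
lever_pivot wrist [([227.0, 148.2], 0.82)]
lever_pivot scene [([380.4, 235.4], 0.67)]
clamp_foot wrist []
clamp_foot scene [([395.3, 177.1], 0.55)]
marked_notch wrist [([226.9, 145.5], 0.83)]
marked_notch scene [([379.0, 232.4], 0.91)]
```

View pics/w10.png

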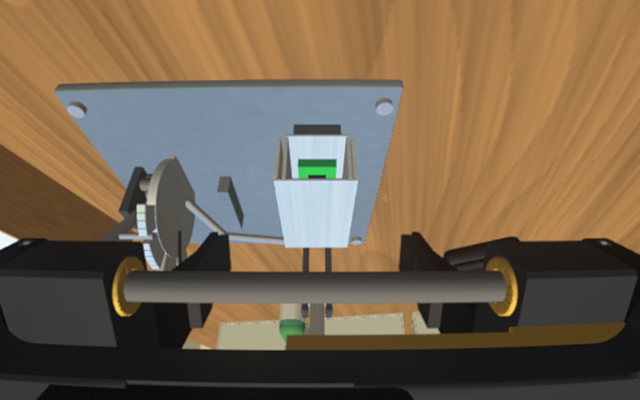

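View pics/s10c.png

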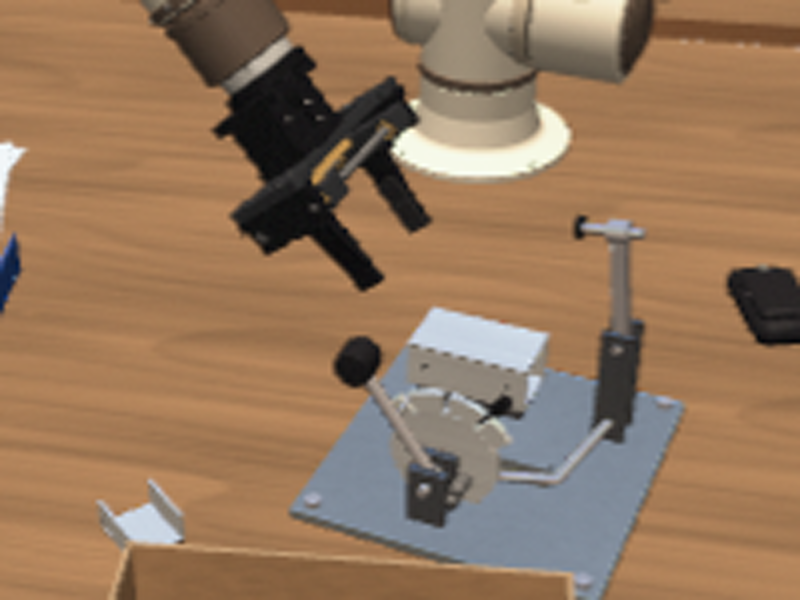

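The cover is on the base, web at crop (480,340), measured about 0.7 mm off along and across and level to 0.5°. The lever is untouched. Now I locate the knob.

```bash
python3 - <<'E'
from place import *
from h import *
h=np.array([np.cos(np.radians(77.45)),np.sin(np.radians(77.45)),0]); ys=np.cross([0,0,1],h); O=np.array([.4678,.0617,0])
K=O+.02*h-.15*ys; print("pivot",K.round(4),"knob pred",(K-.0593*h).round(4))
for fn in ("w1","w8","s10"):
    c,p,d=load(fn); P,u,v=cloud(c,d); L=P-O; xs=1000*L@h; yy=1000*L@ys
    k=(abs(xs+39)<30)&(abs(yy+150)<35)&(P[:,2]>.118)&(P[:,2]<.16)
    print(fn,k.sum(),[np.percentile(q[k],[1,50,99]).round(1) for q in (xs,yy,P[:,2]*1000)])
def sp(x,y,z): return O+h*x/1000+ys*y/1000+np.array([0,0,z/1000])
q,x,Rm,s=now()
T=sp(-80,-150,115)  # fingertip
a=hd(77.45)
# G = tip + .019 up for vertical
wps=[(T+[0,0,.019+.09],a,0),(T+[0,0,.019],a,0)]+[(sp(xk,-150,117)+[0,0,.019],a,0) for xk in (-40,0,30,54)]
check(q,wps)
E
```

```text
pivot [0.6186 0.0486 0.    ] knob pred [ 0.6057 -0.0093  0.    ]
w1 1046 [array([-55.4, -42.2, -27.1]), array([-162. , -144.9, -136.5]), array([122.4, 143.7, 148.2])]
w8 848 [array([-54.5, -39.7, -25.9]), array([-161.8, -145.5, -136.7]), array([122. , 143.5, 147.9])]
s10 117 [array([-54.1, -37.9, -26.4]), array([-166.7, -160.9, -140.7]), array([118.4, 136.2, 145.7])]
q [ 11.  20.  -5.   0. -65. -23.] err 0.0000 turn/8 [-4.9   1.08  0.03] shift/60 [2.59 0.03 1.59] lowwrist 0.393 j5pt [ 0.597 -0.049  0.512] fore [0.567 0.108 0.512] tcp [ 0.597 -0.049  0.275]
q [ 11.  25. -12.  -0. -53. -23.] err 0.0000 turn/8 [0. 0. 0.] shift/60 [ 0.   0.  -1.5] lowwrist 0.422 j5pt [ 0.597 -0.049  0.422] fore [0.567 0.108 0.422] tcp [ 0.597 -0.049  0.185]
q [ 14.  25. -10.   0. -54. -27.] err 0.0000 turn/8 [0. 0. 0.] shift/60 [0.14 0.65 0.03] lowwrist 0.422 j5pt [ 0.606 -0.01   0.424] fore [0.566 0.145 0.424] tcp [ 0.606 -0.01   0.187]
q [ 18.  26.  -9.  -0. -55. -30.] err 0.0000 turn/8 [0. 0. 0.] shift/60 [0.14 0.65 0.  ] lowwrist 0.424 j5pt [0.614 0.029 0.424] fore [0.565 0.181 0.424] tcp [0.614 0.029 0.187]
q [ 20.  27.  -8.  -0. -55. -33.] err 0.0000 turn/8 [0. 0. 0.] shift/60 [0.11 0.49 0.  ] lowwrist 0.424 j5pt [0.621 0.058 0.424] fore [0.565 0.208 0.424] tcp [0.621 0.058 0.187]
q [ 22.  28.  -7.  -0. -56. -35.] err 0.0000 turn/8 [0. 0. 0.] shift/60 [0.09 0.39 0.  ] lowwrist 0.424 j5pt [0.626 0.082 0.424] fore [0.566 0.23  0.424] tcp [0.626 0.082 0.187]
```

The knob measures (−40.5, −149.5) mm in the seat frame with its top at 148, matching the prediction of (−39, −150, 147). I'll shut the fingers, go upright and move over to the knob's −x side.

Emit:
{"method": "move_arm", "body": {
  "series": [
    [[-0.5,0.1,0,0.1,0,0.5,0],[-0.8,0.18,0,0.4,0,0.5,0],[-0.9,0.2,0,0.45,0,0.4,0],[-0.9,0.2,0,0.45,0,0.2,0],[-0.9,0.2,0,0.45,0,0.05,0],[-0.9,0.2,0,0.45,0,0,0],[0,0,0,0.2,0,0,0],[0,0,0,0,0,0,0]]
  ]
}}

```text
time_s: 23.48
tcp_pos: [0.5948, -0.0493, 0.28]
ee_rot: [[-0.002, -0.974, 0.226], [-0.02, 0.226, 0.974], [-1.0, -0.002, -0.02]]
wrist_force: [-0.6, -0.5, 0.1]
gripper_width: 0.171
```

```bash
cat > lev.py <<'E'
from plan import *
h3=np.r_[hd(77.45),0]; ys=np.cross([0,0,1],h3); O=np.array([.4678,.0617,0]); a=hd(77.45)
def sp(x,y,z): return O+h3*x/1000+ys*y/1000+np.array([0,0,z/1000])
def tip():
    q,x,Rm,s=now(); t=x+.07*Rm[:,0]; d=t-O; print("tip seat mm %.1f %.1f %.1f"%(1000*d@h3,1000*d@ys,1000*t[2]),"x",Rm[:,0].round(3),"F along/across",(s["wrist_force"]@h3).round(1),(s["wrist_force"]@ys).round(1),s["wrist_force"][2].round(1),"w",round(s["gripper_width"],3),"t",round(s["time_s"],2))
def toT(x,y,z): 
    print((x,y,z),end=" "); to(sp(x,y,z)+np.array([0,0,.019]),a,0)
E
python3 - <<'E'
from lev import *
tip(); toT(-80,-150,205); toT(-80,-150,116)
E
```

```text
tip seat mm -82.2 -148.3 210.0 x [-0.002 -0.02  -1.   ] F along/across -0.6 0.4 0.1 w 0.171 t 23.48
(-80, -150, 205) t 23.475 turn [ 0.14 -0.02  0.06] shift [ 0.034  0.006 -0.083] F [-0.6 -0.5  0.1] w 0.171 q [ 11.  20.  -5.   1. -65. -25.]
(-80, -150, 116) t 23.475 turn [ 0.14 -0.02  0.06] shift [ 0.034  0.006 -1.566] F [-0.6 -0.5  0.1] w 0.171 q [ 11.  20.  -5.   1. -65. -25.]
```

Emit:
{"method": "move_arm", "body": {
  "series": [
    [[0.14,-0.02,0.06,0.03,0,-0.5,0],[0,0,0,0,0,-0.55,0],[0,0,0,0,0,-0.45,0],[0,0,0,0,0,0,0]]
  ]
}}

```text
time_s: 23.98
tcp_pos: [0.5935, -0.0522, 0.1891]
ee_rot: [[0.002, -0.975, 0.224], [0.007, 0.224, 0.975], [-1.0, -0.001, 0.007]]
wrist_force: [0.5, 0.3, 0.5]
gripper_width: 0.003
```

```bash
python3 - <<'E'
from lev import *
tip(); toT(-68,-150,116); toT(0,-150,116)
E
```

```text
tip seat mm -83.4 -147.5 119.1 x [ 0.002  0.007 -1.   ] F along/across 0.4 -0.5 0.5 w 0.003 t 23.98
(-68, -150, 116) t 23.975 turn [-0.05  0.02  0.05] shift [ 0.1    0.249 -0.052] F [0.5 0.3 0.5] w 0.003 q [ 10.  24. -12.  -0. -54. -23.]
(0, -150, 116) t 23.975 turn [-0.05  0.02  0.05] shift [ 0.346  1.356 -0.052] F [0.5 0.3 0.5] w 0.003 q [ 10.  24. -12.  -0. -54. -23.]
```

Emit:
{"method": "move_arm", "body": {
  "series": [
    [[0,0,0,0.1,0.25,-0.04,0],[0,0,0,0.05,0.2,0,0],[0,0,0,0.05,0.24,0,0],[0,0,0,0.05,0.24,0,0],[0,0,0,0.05,0.24,0,0]]
  ]
}}

```text
time_s: 24.6
tcp_pos: [0.612, 0.0082, 0.2016]
ee_rot: [[0.004, -0.974, 0.225], [-0.014, 0.225, 0.974], [-1.0, -0.007, -0.012]]
wrist_force: [0.7, -0.4, -0.3]
gripper_width: 0.007
```

```bash
python3 - <<'E'
from lev import *
from h import *
tip(); toT(30,-150,116)
snap("scene","s11")
p=cv2.imread("pics/s11.png")[120:270,250:450]; cv2.imwrite("pics/s11c.png",cv2.resize(p,None,fx=4,fy=4,interpolation=cv2.INTER_CUBIC))
E
```

```text
tip seat mm -21.7 -152.8 131.6 x [ 0.004 -0.014 -1.   ] F along/across -0.2 -0.8 -0.3 w 0.007 t 24.6
(30, -150, 116) t 24.6 turn [0.1  0.03 0.05] shift [ 0.146  0.836 -0.26 ] F [ 0.7 -0.4 -0.3] w 0.007 q [ 16.  25.  -9.   1. -56. -30.]
```

View pics/s11c.png

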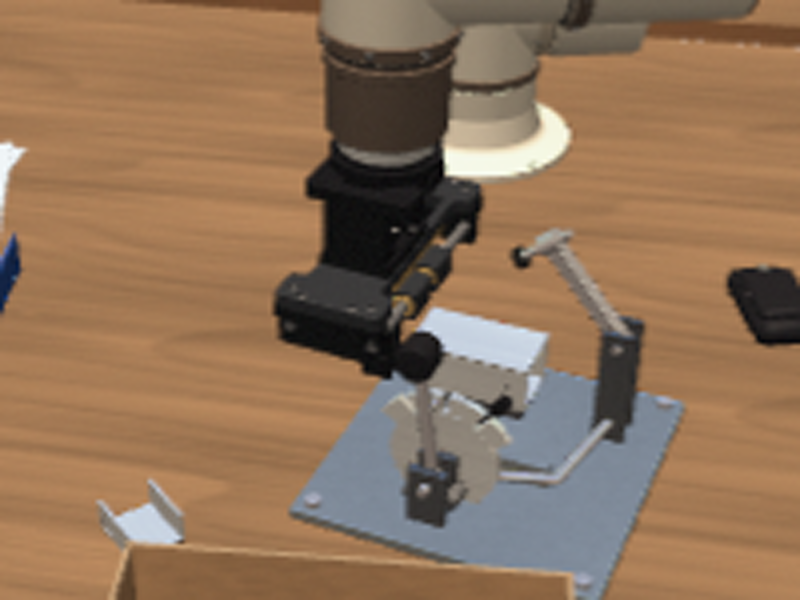

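The lever jumped to the middle notch, with the knob at crop (418,357), and the tip rose 12 mm. I'll lower it again and push on.

Emit:
{"method": "move_arm", "body": {
  "series": [
    [[0.1,0.03,0.05,-0.03,0.01,-0.25,0],[0,0,0,0.05,0.22,-0.03,0],[0,0,0,0.05,0.24,-0.02,0],[0,0,0,0.05,0.24,-0.02,0]]
  ]
}}

```text
time_s: 25.15
tcp_pos: [0.6196, 0.0537, 0.1812]
ee_rot: [[-0.002, -0.976, 0.216], [-0.0, 0.216, 0.976], [-1.0, 0.002, -0.001]]
wrist_force: [0.4, 0.5, -0.0]
gripper_width: 0.006
```

```bash
python3 - <<'E'
from lev import *
tip(); toT(54,-150,116)
E
```

```text
tip seat mm 25.1 -149.8 111.2 x [-0.002 -0.    -1.   ] F along/across 0.6 -0.2 -0.0 w 0.006 t 25.15
(54, -150, 116) t 25.15 turn [ 0.   -0.01 -0.01] shift [0.106 0.469 0.08 ] F [ 0.4  0.5 -0. ] w 0.006 q [ 20.  27.  -8.  -0. -55. -32.]
```

Emit:
{"method": "move_arm", "body": {
  "series": [
    [[0,0,0,0.05,0.2,0.04,0],[0,0,0,0.04,0.18,0.02,0],[0,0,0,0,0,0,0]]
  ]
}}

```text
time_s: 25.52
tcp_pos: [0.6252, 0.0795, 0.1838]
ee_rot: [[-0.004, -0.977, 0.214], [-0.001, 0.214, 0.977], [-1.0, 0.003, -0.002]]
wrist_force: [0.1, -1.8, 0.7]
gripper_width: 0.006
```

```bash
python3 - <<'E'
from lev import *
from h import *
tip(); toT(54,-150,116)
snap("scene","s12")
p=cv2.imread("pics/s12.png")[120:270,250:450]; cv2.imwrite("pics/s12c.png",cv2.resize(p,None,fx=4,fy=4,interpolation=cv2.INTER_CUBIC))
E
```

```text
tip seat mm 51.5 -149.5 113.8 x [-0.004 -0.001 -1.   ] F along/across -1.7 -0.5 0.7 w 0.006 t 25.52
(54, -150, 116) t 25.525 turn [ 0.01 -0.03 -0.02] shift [0.013 0.038 0.037] F [ 0.1 -1.8  0.7] w 0.006 q [ 22.  28.  -7.  -0. -56. -34.]
```

View pics/s12c.png

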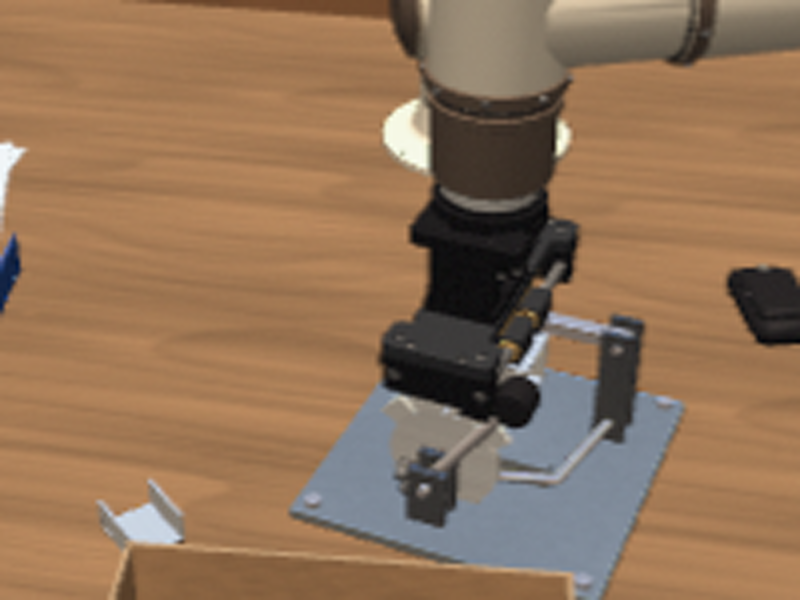

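The lever leans to the marked side, with the knob at crop (517,398), and the clamp arm is level. I'll back off and rise clear.

Emit:
{"method": "move_arm", "body": {
  "series": [
    [[0,0,0,0.01,0.04,0,0],[0,0,0,-0.05,-0.2,0,0],[0,0,0,-0.05,-0.2,0.1,0],[0,0,0,0,0,0.7,0],[0,0,0,0,-0.2,0.8,0],[0,0,0,0,-0.6,0.6,0],[0,0,0,-0.3,-0.8,0.4,0],[0,0,0,-0.4,-0.8,0.3,0],[0,0,0,-0.4,-0.6,0.2,0],[0,0,0,-0.4,0.2,0,0],[0,0,0,0,0,0,0]]
  ]
}}

```text
time_s: 26.95
tcp_pos: [0.523, -0.123, 0.3802]
ee_rot: [[0.008, -0.975, 0.221], [0.002, 0.221, 0.975], [-1.0, -0.007, 0.004]]
wrist_force: [0.1, 0.2, 0.6]
gripper_width: 0.01
```

```bash
python3 - <<'E'
from lev import *
from h import *
tip()
for cam in ("scene","wrist","top"):
    c,p,d=snap(cam,"f_"+cam); P,u,v=cloud(c,d); L=P-O; xs=1000*L@h3; yy=1000*L@ys; zz=P[:,2]*1000
    k=(abs(yy+150)<35)&(xs>-60)&(xs<110)&(zz>118)&(zz<160); print(cam,"knob",k.sum(),[np.percentile(q[k],[1,50,99]).round(1) for q in (xs,yy,zz)] if k.sum() else None)
    k=(abs(xs)<60)&(abs(yy)<38)&(zz>60)&(zz<74); print(" web",k.sum(),cv2.minAreaRect(np.c_[xs,yy][k].astype(np.float32)) if k.sum()>5 else None, zz[k].mean())
p=cv2.imread("pics/f_scene.png")[120:270,250:450]; cv2.imwrite("pics/f_scenec.png",cv2.resize(p,None,fx=4,fy=4,interpolation=cv2.INTER_CUBIC))
E
```

```text
tip seat mm -168.0 -94.5 310.2 x [ 0.008  0.002 -1.   ] F along/across 0.2 -0.1 0.6 w 0.01 t 26.95
scene knob 124 [array([64.8, 80.5, 92.7]), array([-166.7, -161.6, -139.7]), array([119.2, 137.6, 146.8])]
 web 341 ((-1.1502799987792969, -2.844697952270508), (60.250362396240234, 101.62181091308594), 89.09363555908203) 66.0209400207322
wrist knob 0 None
 web 0 None nan
top knob 0 None
 web 124 ((-45.3774299621582, -1.5719280242919922), (25.18769645690918, 56.84843444824219), 17.912879943847656) 68.41599826631627<stdin>:7: RuntimeWarning: Mean of empty slice.
  ret = ret.dtype.type(ret / rcount)
```

View pics/f_scenec.png

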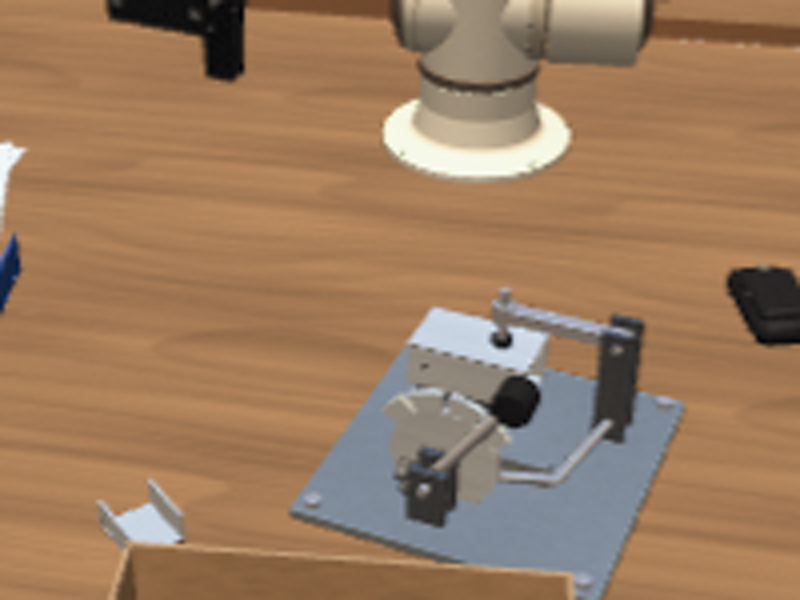

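View pics/f_wrist.png

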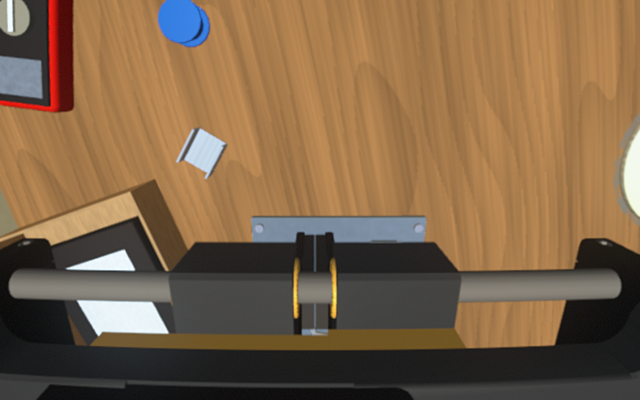

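The knob is at x ≈ 79 mm (lever ≈ 1.2 rad) and the foot is on the cover. One more precise look at the cover from the wrist camera.

Emit:
{"method": "move_arm", "body": {
  "series": [
    [[0,0,0,-0.35,0.75,0,0],[0,0,0,-0.35,0.75,0,0],[0,0,0,-0.35,0.75,0,0],[0,0,0,-0.35,0.75,0,0],[0,0,0,-0.2,0.75,0,0],[0,0,0,0,0,0,0]]
  ]
}}

```text
time_s: 27.85
tcp_pos: [0.4298, 0.1107, 0.376]
ee_rot: [[0.003, -0.976, 0.219], [0.001, 0.219, 0.976], [-1.0, -0.003, 0.002]]
wrist_force: [0.9, -0.7, -0.5]
gripper_width: 0.003
```

```bash
python3 - <<'E'
from lev import *
from h import *
tip()
c,p,d=snap("wrist","f2"); P,u,v=cloud(c,d); L=P-O; xs=1000*L@h3; yy=1000*L@ys; zz=P[:,2]*1000
k=(abs(yy+150)<35)&(xs>-60)&(xs<110)&(zz>118)&(zz<160); print("knob",k.sum(),[np.percentile(q[k],[1,50,99]).round(1) for q in (xs,yy,zz)] if k.sum() else None)
k=(abs(xs)<65)&(abs(yy)<40)&(zz>60)&(zz<73); print(" web",k.sum(),cv2.minAreaRect(np.c_[xs,yy][k].astype(np.float32)), zz[k].mean())
k&=(xs<5); print(np.linalg.lstsq(np.c_[xs[k],yy[k],np.ones(k.sum())],zz[k],rcond=None)[0])
E
```

```text
tip seat mm 39.7 47.6 306.0 x [ 0.003  0.001 -1.   ] F along/across -0.4 -1.0 -0.5 w 0.003 t 27.85
knob 952 [array([63.9, 75. , 90.9]), array([-161.2, -144.5, -136.2]), array([119.1, 142.7, 148.6])]
 web 3823 ((0.24586105346679688, -1.0605487823486328), (100.51487731933594, 56.377159118652344), 0.0007421321352012455) 68.38485833552062
[ 3.31523360e-04 -4.10806300e-03  6.83365265e+01]
```

View pics/f2.png

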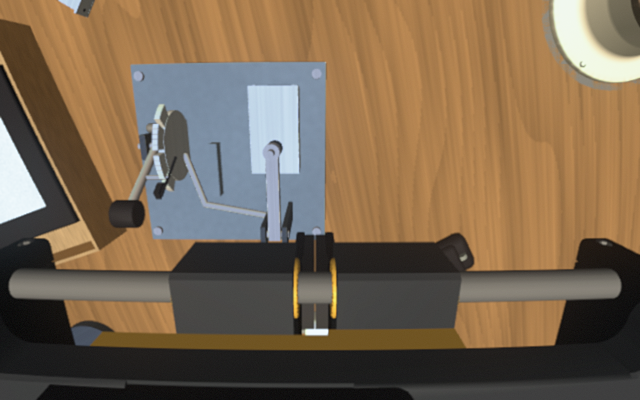

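All checks are within limits, so I'm handing in.

```bash
python3 -c "
from station import r
print(r.finish_job())"
```

```text
the job is handed in; nothing more can be done
None
```

I turned the cover over in two quarter turns, stood on its end between them, and set it open side down on the base. Then I pushed the lever with shut fingers through the middle notch into the marked one, backed off and handed in at about 28 s of the 64 s. No verdict was reported.

- **Cover:** the last wrist-camera check put it 0.2 mm along and −1.1 mm across from the seat, about 0.9 mm high, level within 0.3° and lined up. The limits are 7, 4 and 3 mm.
- **Lever:** the knob centre is at about +77 mm (79 mm expected), which puts the lever at about 1.18–1.2 rad, in the marked notch.
- **Clamp:** the foot rests on the web in the pictures. I could not measure its force, so that rests on the lever being in the notch.
- **Robot:** it stood clear at hand-in and touched nothing.
- **Other things on the bench:** I never touched them, but I did not re-measure where they stand.
- **Disagreements:** the scene camera put the cover's web at −2.8 mm across with a width of 60 mm. I put this down to its coarse resolution (about 3 mm per pixel) and trusted the wrist camera, which gave the right 56 × 100 mm size. The tip also rose about 12 mm during the first lever push, and I corrected it before the second.

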